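# Charge the paint tin with mixing balls and present the clamp bar

### The arm

A 6-joint arm with a two-finger parallel gripper is mounted at the origin on the work surface. World frame = base frame: x ahead of the robot, y to its left, z up, the work surface at z = 0. Lengths are in m, angles in rad, forces in N, time in s.
With the tool pointing down it reaches from about 0.375 to 0.9 m from the base axis. Payload 3.1 kg.
Tool frame: the origin (TCP) lies at the very end of the fingers, on their centre line; the grasp point (between the pads) lies 19 mm behind it; z points along the fingers, y is the line along which they close (so a half turn about z gives the same grasp; the last joint's range is limited). The gripper opens to 87 mm and grips with 3 to 60 N. Pads are 19 mm wide; open, the fingers measure 117 mm over their backs; the gripper's body (75 mm by 190 mm) begins 51 mm behind the grasp point.
Start: joints at [1.083, 0.527, 1.433, -0, 1.181, -0.178], TCP at [0.19, 0.595, 0.223] pointing down, gripper open.
Joint ranges: [-3.08, 3.08], [-0.75, 2.2], [0.22, 2.44], [-1.43, 4.57], [0, 2.65], [-2.85, 2.85]. Speed limits (rad/s): [2.79, 2.79, 3.14, 3.14, 3.14, 3.14].

### API

Orientations are given as [roll, pitch, yaw] about the fixed x, y, z axes, in that order (R = Rz(yaw) Ry(pitch) Rx(roll)).
In Python, from bench import ctrl, cams, models gives the robot as it stands.
- The arm moves only by the shell command python3 -m handwheel 'ROWS' [FORCE]. ROWS is JSON, a list of rows, each an object of numbers: "x", "y", "z": the shift along the tool's x, y, z each as a share of 2 cm, from -1 to 1; "yaw": the turn about the tool's z as a share of pi rad, from -1 to 1; "hand": the opening, from -1 (shut) to 1 (fully open), so that 0 is half open. A call has 1 to 8 rows; each row shifts and turns the commanded pose from where the row before left it, along the tool's axes as they then stand; what a row does not reach is not made up. A row lasts 1/10 s, in which the tool goes at most 50 mm and 8.59 degrees, less where a joint would pass 70% of its speed; a pose out of reach is approached as far as the arm can. A call with a number of a shift or a turn outside -1 to 1 is refused whole. A call with a gripper value outside its range is refused whole. The fingers move at their own pace and stop on an object; FORCE is the grip in N (left out, the last holds). Time passes only in rows, so rows that do not move let the fingers close. It gives the time, the measured TCP pose, the force, the opening and the grip force at its end, in the units of the state.
- ctrl.sense(): the state, without advancing time (a new reading comes with each control period).
- cams.camera(name): name is "scene" or "top" or "wrist"; returns the picture (480x640x3 uint8, red, green, blue); there is no depth.
- cams.camera_info(name): a dict with "fx", "fy", "cx", "cy" (pixels), "distortion" ([k1, k2, p1, p2, k3] as OpenCV has them; the pictures are not rectified), "eye" and "attitude" of the camera in the world; the wrist camera has in their place "T_tool_cam" (4x4, takes a point from camera to tool coordinates, whose origin is the TCP and whose axes are the flange's). Camera axes: x right, y down, z forward; pixel columns grow to the right and rows downward; lengths in m; the calibration is good to about 2 mm. A picture is of the moment at which its call begins: read the wrist's pose just before it. camera_info takes no time and is no camera call.
- ctrl.job_done(): hands the job in; it is judged then, once.
Trained networks look in the newest picture that a camera, given by its name, has taken for a name from the list of things; names that differ only in an ending like _2 or _b are one class to them, and where a whole thing is asked for, a point or a joint stands for the part that bears it (a point fixed in the world has none). Each returns a list of dicts, best first, with "p" (0 to 1); they miss things now and then, are a little off and sometimes report something else, mostly with a low value. They report only what shows in the picture. A call takes as long as a camera call. They do not tell look-alikes from the thing itself.
- models.boxes_of(camera, name): "point" ([x, y, z] in m, in world coordinates, good to about 4 mm: the middle of the surface that is visible of it).
The state is a dict: "t": time; "joint_positions": joint angles; "qvel": joint speeds; "joint_efforts": joint torques, N m; "eef_pos": TCP position; "orientation": TCP orientation; "wrist_force": force on the tool from outside, world axes, zero at the start; "torque": the same for the moment, N m; "width": finger opening in m; "grip_force": force on a finger pad.
Only numpy, scipy, OpenCV 4.12 (cv2) and the standard library are available. Lean on these libraries where they do the work, as an engineer would, in place of code of your own. Each camera call takes 0.05 s, during which the arm holds its last target. There are 200 camera calls.

### The job

Pour all five steel mixing balls from the blue cup into the open tin on the shaker carriage and stand the cup back upright on the bench. Then pick up the clamp bar by its balance point and finish holding it level and still over the carriage, with each end slot straight above its post (the orange heavy end over the orange-tipped post) and about 3 cm of clear air between the bar and the post tops; do not put it down or let go. Leave the two paint bottles and the glass beaker where they stand.

Things in the scene. Friction and masses are not known exactly. Their poses are not given: they have to be found in the camera images.
- cup: Blue plastic pouring cup, 52 mm tall, 3 mm walls, 4 mm floor, 0.07 kg plus the balls; starts upright on the bench holding the five balls. Two flat, upright, parallel sides face its +y and -y, 50 mm apart over the outside and each 68 mm long in x: grip it across these. Its +x and -x walls lean outward by 15 degrees from the floor (39 mm long inside) to the mouth (65 mm), and it pours over either of them. Origin: centre of its underside, z up through the mouth.
- cup_rim (a point): Centre of the cup's mouth, 52 mm above its underside.
- carriage: Shaker carriage, fixed to the bench: dark base plate 120 mm (its x) by 230 mm (its y), 15 mm thick, with an open steel tin in its middle and an upright steel post of 8 mm diameter at 90 mm either side of the middle along its y axis. Origin: centre of the plate's underside, on the bench; z up.
- tin_rim (a point): Centre of the open tin's mouth, 85 mm above the bench. The tin has 100 mm outer diameter, 3 mm wall, and is fixed to the carriage.
- tin_floor (a point): Centre of the tin's inner floor, 19 mm above the bench (66 mm below the mouth).
- post_orange (a point): Top of the post with the orange tip and orange foot collar, 105 mm above the bench, at the carriage's +y side.
- post_black (a point): Top of the post with the black tip and black foot collar, 105 mm above the bench, at the carriage's -y side.
- bar: Clamp bar lying flat on the bench, about 0.54 kg (0.43 to 0.70): bare aluminium bar 220 mm long (its x axis), 22 mm wide, 22 mm tall, with an upright slot 24 mm by 12 mm through each end, and a heavy block, painted orange, at its +x end: two cheeks on either side of the bar, from x = 66 to 110 mm, 50 mm wide over both, 30 mm tall. Origin: middle of the bar's length, on its underside; z up.
- bar_balance (a point): Balance point (centre of mass) of the bar: 47 mm from the bar's middle towards the orange end, 11 mm above its underside. The bar is plain there, 22 mm wide.
- slot_heavy (a point): Centre of the slot at the orange heavy end, on the bar's underside, 90 mm from the bar's middle.
- slot_light (a point): Centre of the slot at the bare light end, on the bar's underside, 90 mm from the bar's middle.
- bottle_left: White paint bottle with orange cap, 62 mm diameter, 187 mm tall, loose, stays where it is. Origin: centre of its underside.
- bottle_right: Another such white bottle with orange cap, 62 mm diameter, 187 mm tall, loose, stays where it is. Origin: centre of its underside.
- beaker: Glass beaker, 64 mm diameter, 75 mm tall, loose, standing on a flat black scale 21 mm high (130 by 190 mm); stays where it is. Origin: centre of its underside.
- ball0_center (a point): Centre of a steel mixing ball, 14 mm diameter, 11 g; one of five alike.
- ball1_center (a point): Centre of a steel mixing ball, 14 mm diameter, 11 g; one of five alike.
- ball2_center (a point): Centre of a steel mixing ball, 14 mm diameter, 11 g; one of five alike.
- ball3_center (a point): Centre of a steel mixing ball, 14 mm diameter, 11 g; one of five alike.
- ball4_center (a point): Centre of a steel mixing ball, 14 mm diameter, 11 g; one of five alike.
Things that resemble listed ones, but are neither listed nor needed, are in the scene too. Leave any red or yellow look-alike of the cup alone.

How it is judged:
On the way, in this order (a step that is already met when the one before it is completed fails the run):
1. all five balls lie in the tin (horizontal distance between each of ball0_center, ball1_center, ball2_center, ball3_center, ball4_center and tin_floor below 0.048 m and z of ball0_center in the frame of tin_floor between 0 and 0.06 m and z of ball1_center in the frame of tin_floor between 0 and 0.06 m and z of ball2_center in the frame of tin_floor between 0 and 0.06 m and z of ball3_center in the frame of tin_floor between 0 and 0.06 m and z of ball4_center in the frame of tin_floor between 0 and 0.06 m), for 0.2 s.
2. the cup stands upright on the bench, let go (angle between cup's own z axis and vertical below 0.1 rad and height (world z) of cup below 0.006 m and linear speed of cup below 0.03 m/s and contact force between cup and the arm below 0.1 N and contact force between cup and the fingers below 0.1 N), for 0.2 s.
3. the bar is lifted clear of the bench (height (world z) of bar_balance above 0.05 m), for 0.2 s.
At the end, for the whole second after the job is handed in: Bar held by the fingers within 20 mm of its balance point, level within 0.1 rad, still, not touching the carriage; each slot within 15 mm sideways of its own post and 10 to 55 mm above its top. All five balls in the tin; cup upright on the bench, let go. Bottles, beaker moved under 20 mm (all of step 1 and all of step 2 and angle between bar's own z axis and vertical below 0.1 rad and horizontal distance between slot_heavy and post_orange below 0.015 m and horizontal distance between slot_light and post_black below 0.015 m and z of slot_heavy in the frame of post_orange between 0.01 and 0.055 m and z of slot_light in the frame of post_black between 0.01 and 0.055 m and x of the grasp point in the frame of bar_balance between -0.02 and 0.02 m and contact force between bar and the fingers above 2 N and contact force between bar and carriage below 0.1 N and linear speed of bar below 0.02 m/s and angular speed of bar below 0.1 rad/s); the arm keeps its last pose, push and grip.
It fails at once if left bottle pushed more than 20 mm or tipped (distance of bottle_left from where it was at the start of the episode above 0.02 m or angle between bottle_left's own z axis and vertical above 0.2 rad).
It fails at once if right bottle pushed more than 20 mm or tipped (distance of bottle_right from where it was at the start of the episode above 0.02 m or angle between bottle_right's own z axis and vertical above 0.2 rad).
It fails at once if beaker pushed more than 20 mm or tipped (distance of beaker from where it was at the start of the episode above 0.02 m or angle between beaker's own z axis and vertical above 0.2 rad).
It also fails if it takes over 72 s, if anything falls off the work surface, if the arm or the gripper's body presses on something with over 40 N, if the wrist force passes 120 N, or if a joint passes its speed limit or range.

## Working session

There is one attempt and no reset: what is moved stays moved. The work goes in short steps, Python scripts to look and compute and a shell command to move; the robot and the scene stay as the last step left them, time stands still between calls to the robot, and variables do not carry over. Pictures are saved under pics/ and viewed, at most 10 in all, crops included, and the job is handed in when it is done.

```bash
ls; mkdir -p pics
cat > h.py <<'E'
import numpy as np,cv2
from bench import ctrl,cams,models
from scipy.spatial.transform import Rotation as R
def snap(n,f): 
    im=cams.camera(n); cv2.imwrite('pics/'+f,im[:,:,::-1]); return im
E
python3 - <<'E'
from h import *
for c in ['scene','top']:
    snap(c,c+'0.png'); print(cams.camera_info(c))
    for n in ['cup','carriage','bar','bottle_left','beaker','post_orange','post_black','tin_rim','slot_heavy','slot_light','bar_balance']:
        print(n,[(round(d['p'],2),np.round(d['point'],3).tolist()) for d in models.boxes_of(c,n)[:4]])
s=ctrl.sense();print(s)
E
```

```text
pics
{'fx': 500.3666297821198, 'fy': 500.3666297821198, 'cx': 319.01193789245343, 'cy': 241.4762051400552, 'distortion': array([-0.11577774,  0.        ,  0.        ,  0.        ,  0.        ]), 'eye': array([ 1.12226309, -0.75005629,  0.80573371]), 'attitude': array([-2.20544540e+00, -1.41468915e-03,  6.16075151e-01])}
cup [(0.91, [0.405, 0.339, 0.037]), (0.85, [0.511, 0.29, 0.033]), (0.76, [0.61, 0.358, 0.033]), (0.67, [0.449, 0.205, 0.034])]
carriage [(0.61, [0.5, -0.017, 0.014])]
bar [(0.93, [0.518, -0.284, 0.024]), (0.6, [0.724, 0.238, 0.097])]
bottle_left [(0.7, [0.723, 0.238, 0.093])]
beaker [(0.76, [0.74, 0.007, 0.07])]
post_orange [(0.7, [0.504, -0.02, 0.022])]
post_black []
tin_rim [(0.87, [0.498, -0.014, 0.022])]
slot_heavy [(0.84, [0.523, -0.28, 0.024]), (0.54, [0.508, -0.019, 0.023])]
slot_light [(0.81, [0.522, -0.281, 0.021])]
bar_balance [(0.69, [0.517, -0.277, 0.026]), (0.41, [0.719, -0.307, 0.109])]
{'fx': 484.5809222194468, 'fy': 484.5809222194468, 'cx': 316.6751738026406, 'cy': 241.4053558745183, 'distortion': array([0.02902413, 0.        , 0.        , 0.        , 
[... 709 characters left out ...]
2, 'joint_positions': array([ 1.08348389e+00,  5.27521973e-01,  1.43269031e+00, -3.75117046e-05,
        1.18139709e+00, -1.78520859e-01]), 'qvel': array([-1.66254831e-03,  3.09367954e-04, -3.68298923e-03,  2.30156963e-03,
       -2.76982618e-05,  9.86993670e-04]), 'joint_efforts': array([ 1.42021254e-04, -4.40028155e+01, -1.76986009e+01,  6.34320150e-02,
        5.03476337e-02, -1.13189714e-06]), 'eef_pos': array([0.18992759, 0.59542268, 0.22253797]), 'orientation': array([-3.14157004e+00,  3.11825545e-05,  2.83281532e+00]), 'wrist_force': array([ 0.62566812, -0.84660869,  0.09722003]), 'torque': array([-0.02896634, -0.00480224,  0.02151401]), 'grip_force': 0.0, 'width': 0.0869758854850315}
```

View pics/top0.png

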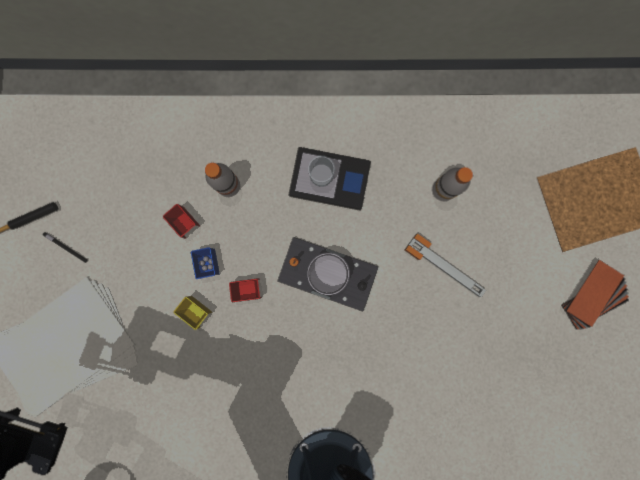

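View pics/scene0.png

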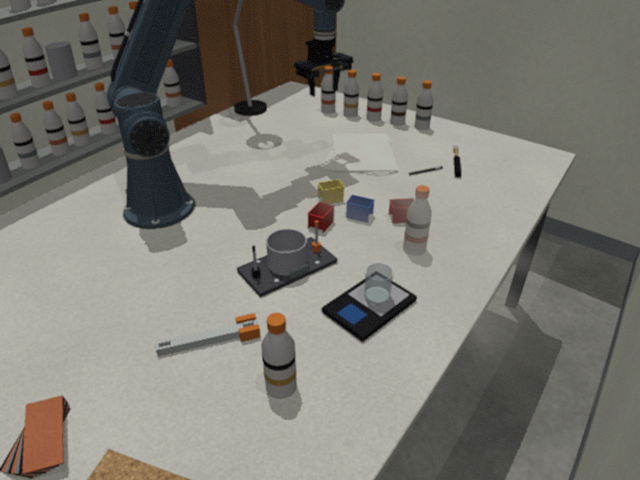

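Candidates for the cup in the top view are blue with balls at (205,263), red at (181,220), red at (245,289) and yellow at (192,312). I choose the blue one. Carriage (328,273): orange post on the left. Bar: orange end (419,245), light end (480,292). Next is a close crop to check these.

```bash
cat >> h.py <<'E'
def w2p(c,P,ci=None):
    ci=ci or cams.camera_info(c); K=np.array([[ci['fx'],0,ci['cx']],[0,ci['fy'],ci['cy']],[0,0,1]])
    if 'eye' in ci: Rm=R.from_euler('xyz',ci['attitude']).as_matrix(); e=ci['eye']
    else:
        s=ctrl.sense(); T=np.array(ci['T_tool_cam']); Rt=R.from_euler('xyz',s['orientation']).as_matrix()
        Rm=Rt@T[:3,:3]; e=Rt@T[:3,3]+s['eef_pos']
    return K,np.array(ci['distortion']),Rm,e
def px2w(c,uv,z):
    K,d,Rm,e=w2p(c,None)
    q=cv2.undistortPoints(np.array(uv,float).reshape(-1,1,2),K,d).reshape(-1,2)
    r=np.c_[q,np.ones(len(q))]@Rm.T
    return e+r*((z-e[2])/r[:,2])[:,None]
def proj(c,P):
    K,d,Rm,e=w2p(c,None)
    return cv2.projectPoints((np.array(P,float).reshape(-1,3)-e)@Rm,np.zeros(3),np.zeros(3),K,d)[0].reshape(-1,2)
E
python3 - <<'E'
from h import *
im=cv2.imread('pics/top0.png'); sc=cv2.imread('pics/scene0.png')
def cr(im,x,y,w,h,s): return cv2.resize(im[y:y+h,x:x+w],None,fx=s,fy=s,interpolation=cv2.INTER_CUBIC)
A=cr(im,180,238,50,50,6); B=cr(im,268,228,125,75,4); C=cr(sc,305,165,125,60,4); D=cr(im,395,225,100,75,3)
o=np.zeros((600,800,3),np.uint8); o[:300,:300]=A;o[:300,300:800]=B;o[300:540,:500]=C;o[300:525,500:800]=D
cv2.imwrite('pics/m0.png',o)
hsv=cv2.cvtColor(im,cv2.COLOR_BGR2HSV)
m=cv2.inRange(hsv,(100,120,40),(130,255,255)); m[:,:180]=0;m[:,230:]=0;m[:238]=0;m[288:]=0
print(cv2.minAreaRect(cv2.findNonZero(m)))
# cup/blue corners
b=cv2.boxPoints(cv2.minAreaRect(cv2.findNonZero(m))); print(px2w('top',b,0.052))
mo=cv2.inRange(hsv,(5,150,100),(18,255,255)); 
for x0,x1,y0,y1,z in [(282,305,250,275,.105),(400,436,230,262,.03)]:
    ys,xs=np.nonzero(mo[y0:y1,x0:x1]); print(xs.mean()+x0,ys.mean()+y0,px2w('top',[[xs.mean()+x0,ys.mean()+y0]],z))
E
```

```text
((202.9679412841797, 262.6622619628906), (28.073287963867188, 20.578886032104492), 79.3803482055664)
[[0.54362281 0.34213243 0.052     ]
 [0.55305519 0.29274716 0.052     ]
 [0.48555463 0.27884697 0.052     ]
 [0.47620677 0.32804421 0.052     ]]
293.45652173913044 261.4347826086956 [[0.51666537 0.0858404  0.105     ]]
417.9294117647059 246.34117647058824 [[ 0.55719515 -0.21957253  0.03      ]]
```

View pics/m0.png

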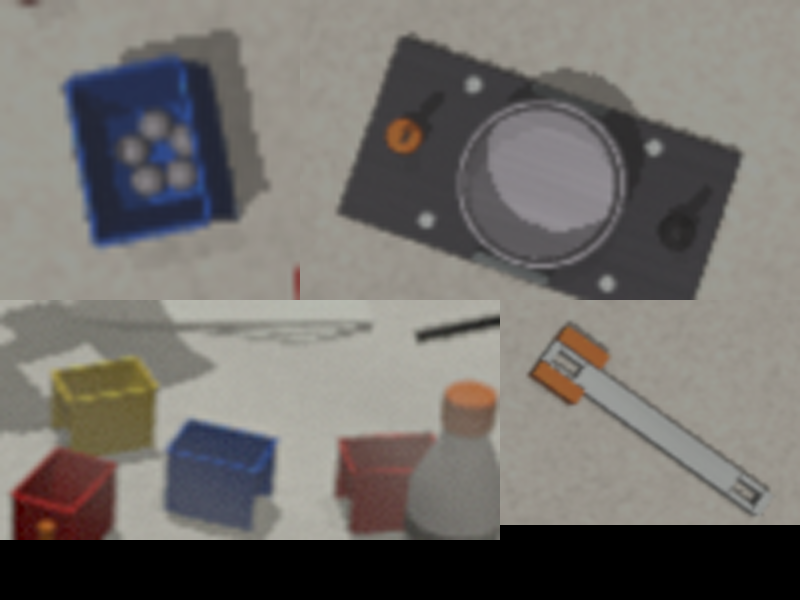

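The crop confirms that the blue cup holds five balls. Its flat sides are rectangular plates, and its long axis is about 11.6° off world x. The tin ring is centred at about (328.5,274). Next I set out towards the cup.

```bash
cat >> h.py <<'E'
def go(x,y,z,yawdeg):
    s=ctrl.sense(); Rt=R.from_euler('xyz',s['orientation'])
    d=Rt.inv().apply(np.array([x,y,z])-s['eef_pos'])/0.02
    yw=np.degrees(s['orientation'][2]); dy=(yawdeg-yw+180)%360-180
    print('t',round(s['t'],1),'pos',np.round(s['eef_pos'],4),'yaw',round(yw,2),'rows-units xyz',np.round(d,2),'yaw units',round(-dy/180,4),'w',round(s['width'],4),'gf',round(s['grip_force'],1),'F',np.round(s['wrist_force'],1))
E
python3 -m handwheel '[{"x":-1,"y":-0.44},{"x":-1,"y":-0.44},{"x":-1,"y":-0.44},{"x":-1,"y":-0.44},{"x":-1,"y":-0.44},{"x":-1,"y":-0.44},{"x":-1,"y":-0.44},{"x":-1,"y":-0.44}]'
python3 -m handwheel '[{"x":-1,"y":-0.44},{"x":-1,"y":-0.44},{"x":-1,"y":-0.44},{"x":-1,"y":-0.44},{"x":-1,"y":-0.44},{"x":-1,"y":-0.44},{"yaw":-0.045},{"yaw":-0.045}]'
python3 -m handwheel '[{"yaw":-0.045},{"yaw":-0.028},{},{}]'
python3 - <<'E'
from h import *
go(.5146,.3104,.15,191.6)
E
```

```text
t 1.2 pos [0.1899 0.5954 0.2225] yaw 162.31 rows-units xyz [-19.8   -8.64   3.63] yaw units -0.1627 w 0.087 gf 0.0 F [ 0.6 -0.8  0.1]schema error: expected keys x, y, z, yaw, hand
schema error: expected keys x, y, z, yaw, hand
schema error: expected keys x, y, z, yaw, hand
```

```bash
python3 -m handwheel '[{"x":-1,"y":-0.44,"z":0,"yaw":0,"hand":1},{"x":-1,"y":-0.44,"z":0,"yaw":0,"hand":1},{"x":-1,"y":-0.44,"z":0,"yaw":0,"hand":1},{"x":-1,"y":-0.44,"z":0,"yaw":0,"hand":1},{"x":-1,"y":-0.44,"z":0,"yaw":0,"hand":1},{"x":-1,"y":-0.44,"z":0,"yaw":0,"hand":1},{"x":-1,"y":-0.44,"z":0,"yaw":0,"hand":1},{"x":-1,"y":-0.44,"z":0,"yaw":0,"hand":1}]'
python3 -m handwheel '[{"x":-1,"y":-0.44,"z":0,"yaw":0,"hand":1},{"x":-1,"y":-0.44,"z":0,"yaw":0,"hand":1},{"x":-1,"y":-0.44,"z":0,"yaw":0,"hand":1},{"x":-1,"y":-0.44,"z":0,"yaw":0,"hand":1},{"x":-1,"y":-0.44,"z":0,"yaw":0,"hand":1},{"x":-1,"y":-0.44,"z":0,"yaw":0,"hand":1},{"x":0,"y":0,"z":0,"yaw":-0.045,"hand":1},{"x":0,"y":0,"z":0,"yaw":-0.045,"hand":1}]'
python3 -m handwheel '[{"x":0,"y":0,"z":0,"yaw":-0.045,"hand":1},{"x":0,"y":0,"z":0,"yaw":-0.028,"hand":1},{"x":0,"y":0,"z":0,"yaw":0,"hand":1},{"x":0,"y":0,"z":0,"yaw":0,"hand":1}]'
python3 - <<'E'
from h import *
go(.5146,.3104,.18,191.6)
E
```

```text
t: 2.0
eef_pos: [0.3216, 0.4792, 0.2226]
orientation: [3.141, 0.0, 2.833]
wrist_force: [0.9, -0.2, 0.7]
width: 0.0873
grip_force: 0.0
t: 2.8
eef_pos: [0.42, 0.3923, 0.2226]
orientation: [3.141, 0.0, 3.12]
wrist_force: [-0.1, 0.6, 0.6]
width: 0.0867
grip_force: 0.0
t: 3.2
eef_pos: [0.4192, 0.393, 0.2226]
orientation: [3.142, 0.0, -2.94]
wrist_force: [0.5, 0.6, -0.4]
width: 0.087
grip_force: 0.0
t 3.2 pos [0.4192 0.393  0.2226] yaw -168.47 rows-units xyz [-3.85 -5.    2.13] yaw units -0.0004 w 0.087 gf 0.0 F [ 0.5  0.6 -0.4]
```

```bash
python3 -m handwheel '[{"x":-0.77,"y":-1,"z":0,"yaw":0,"hand":1},{"x":-0.77,"y":-1,"z":0,"yaw":0,"hand":1},{"x":-0.77,"y":-1,"z":0,"yaw":0,"hand":1},{"x":-0.77,"y":-1,"z":0,"yaw":0,"hand":1},{"x":-0.77,"y":-1,"z":0,"yaw":0,"hand":1},{"x":0,"y":0,"z":0,"yaw":0,"hand":1},{"x":0,"y":0,"z":0,"yaw":0,"hand":1}]' 6 >/dev/null
python3 - <<'E'
from h import *
go(.5146,.3104,.009,191.6)
im=snap('wrist','w1.png')[:,:,::-1].copy()
hsv=cv2.cvtColor(im,cv2.COLOR_BGR2HSV)
m=cv2.inRange(hsv,(100,110,40),(130,255,255))
c=max(cv2.findContours(m,cv2.RETR_EXTERNAL,cv2.CHAIN_APPROX_SIMPLE)[0],key=cv2.contourArea)
r=cv2.minAreaRect(c);b=cv2.boxPoints(r);print(r);print(px2w('wrist',b,.052)); print(px2w('wrist',b,.052).mean(0))
P=[]
a=np.radians(11.6)
for z in (0,.052):
  for x,y in((-.034,-.025),(.034,-.025),(.034,.025),(-.034,.025)):
    P.append([.5146+x*np.cos(a)-y*np.sin(a),.3104+x*np.sin(a)+y*np.cos(a),z])
for i,p in enumerate(proj('wrist',P)): cv2.circle(im,(int(p[0]),int(p[1])),4,(0,255,0) if i<4 else (255,0,255),-1)
cv2.imwrite('pics/w1o.png',im)
E
```

```text
t 3.9 pos [0.5148 0.3104 0.2224] yaw -168.48 rows-units xyz [-0.   -0.   10.67] yaw units -0.0005 w 0.0872 gf 0.0 F [-0.4  0.1  1.1]
((322.0, 213.0), (84.0, 58.0), 90.0)
[[0.48061993 0.28270603 0.052     ]
 [0.47098722 0.32995904 0.052     ]
 [0.54315429 0.34646204 0.052     ]
 [0.55339284 0.29611507 0.052     ]]
[0.51203857 0.31381055 0.052     ]
```

View pics/w1o.png

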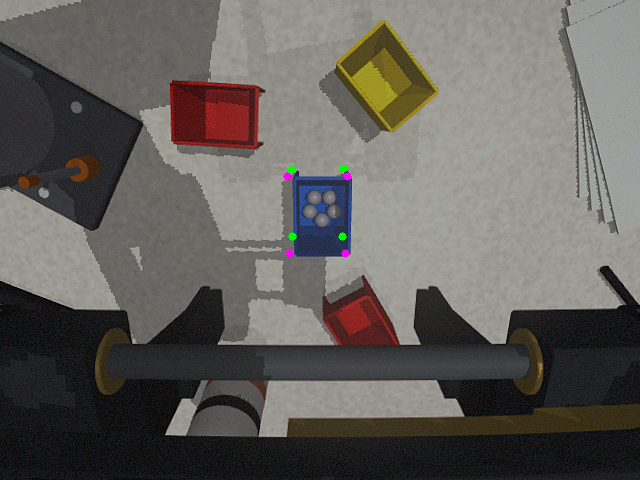

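The wrist view shows the blue cup at (322,213), aligned with the tool, and its five balls. The top-view estimate is about 3 mm off, so I correct for that and descend.

```bash
python3 -m handwheel '[{"x":0.05,"y":0.12,"z":1,"yaw":0,"hand":1},{"x":0,"y":0,"z":1,"yaw":0,"hand":1},{"x":0,"y":0,"z":1,"yaw":0,"hand":1},{"x":0,"y":0,"z":1,"yaw":0,"hand":1},{"x":0,"y":0,"z":1,"yaw":0,"hand":1},{"x":0,"y":0,"z":1,"yaw":0,"hand":1},{"x":0,"y":0,"z":1,"yaw":0,"hand":1},{"x":0,"y":0,"z":1,"yaw":0,"hand":1}]' 6 >/dev/null
python3 -m handwheel '[{"x":0,"y":0,"z":1,"yaw":0,"hand":1},{"x":0,"y":0,"z":1,"yaw":0,"hand":1},{"x":0,"y":0,"z":0.67,"yaw":0,"hand":1},{"x":0,"y":0,"z":0,"yaw":0,"hand":1},{"x":0,"y":0,"z":0,"yaw":0,"hand":0},{"x":0,"y":0,"z":0,"yaw":0,"hand":0},{"x":0,"y":0,"z":0,"yaw":0,"hand":-0.2},{"x":0,"y":0,"z":0,"yaw":0,"hand":-0.2}]' 6
python3 -m handwheel '[{"x":0,"y":0,"z":0,"yaw":0,"hand":-0.2},{"x":0,"y":0,"z":0,"yaw":0,"hand":-0.2},{"x":0,"y":0,"z":0,"yaw":0,"hand":-0.2},{"x":0,"y":0,"z":0,"yaw":0,"hand":-0.2}]' 6
python3 - <<'E'
from h import *
t=px2w('top',[[328.5,274]],.085)[0]; print(t)
go(.513,.313,.18,191.6)
E
```

```text
t: 5.55
eef_pos: [0.5139, 0.3129, 0.01]
orientation: [3.141, 0.002, -2.938]
wrist_force: [0.5, -0.6, -0.3]
width: 0.0625
grip_force: 0.0
t: 5.95
eef_pos: [0.5136, 0.3127, 0.0095]
orientation: [3.142, 0.0, -2.938]
wrist_force: [-1.5, -0.2, 3.4]
width: 0.0501
grip_force: 6.0
[0.48764244 0.00359697 0.085     ]
t 6.0 pos [0.5136 0.3127 0.0095] yaw -168.36 rows-units xyz [ 0.02  0.02 -8.52] yaw units 0.0002 w 0.0501 gf 6.0 F [-1.5 -0.2  3.4]
```

```bash
python3 -m handwheel '[{"x":0,"y":0,"z":-0.5,"yaw":0,"hand":-0.2},{"x":0,"y":0,"z":-1,"yaw":0,"hand":-0.2},{"x":0,"y":0,"z":-1,"yaw":0,"hand":-0.2},{"x":0,"y":0,"z":-1,"yaw":0,"hand":-0.2},{"x":0,"y":0,"z":-1,"yaw":0,"hand":-0.2},{"x":0,"y":0,"z":-1,"yaw":0,"hand":-0.2},{"x":0,"y":0,"z":-1,"yaw":0,"hand":-0.2},{"x":0,"y":0,"z":-1,"yaw":0,"hand":-0.2}]' >/dev/null
python3 -m handwheel '[{"x":0,"y":0,"z":-0.5,"yaw":0.042,"hand":-0.2},{"x":0,"y":0,"z":0,"yaw":0.042,"hand":-0.2},{"x":0,"y":0,"z":0,"yaw":0.042,"hand":-0.2},{"x":0,"y":0,"z":0,"yaw":0.043,"hand":-0.2},{"x":-0.29,"y":-0.5,"z":0,"yaw":0,"hand":-0.2},{"x":-0.58,"y":-1,"z":0,"yaw":0,"hand":-0.2},{"x":-0.58,"y":-1,"z":0,"yaw":0,"hand":-0.2},{"x":-0.58,"y":-1,"z":0,"yaw":0,"hand":-0.2}]' 
python3 -m handwheel '[{"x":-0.58,"y":-1,"z":0,"yaw":0,"hand":-0.2},{"x":-0.58,"y":-1,"z":0,"yaw":0,"hand":-0.2},{"x":-0.58,"y":-1,"z":0,"yaw":0,"hand":-0.2},{"x":-0.58,"y":-1,"z":0,"yaw":0,"hand":-0.2},{"x":-0.58,"y":-1,"z":0,"yaw":0,"hand":-0.2},{"x":-0.58,"y":-1,"z":0,"yaw":0,"hand":-0.2},{"x":-0.58,"y":-1,"z":0,"yaw":0,"hand":-0.2},{"x":-0.58,"y":-1,"z":0,"yaw":0,"hand":-0.2}]' 
python3 -m handwheel '[{"x":-0.58,"y":-1,"z":0,"yaw":0,"hand":-0.2},{"x":-0.58,"y":-1,"z":0,"yaw":0,"hand":-0.2},{"x":-0.58,"y":-1,"z":0,"yaw":0,"hand":-0.2},{"x":-0.29,"y":-0.5,"z":0,"yaw":0,"hand":-0.2},{"x":0,"y":0,"z":0,"yaw":0,"hand":-0.2},{"x":0,"y":0,"z":0,"yaw":0,"hand":-0.2}]'
python3 - <<'E'
from h import *
go(.582,-.029,.18,161.2)
im=snap('wrist','w2.png')
E
```

```text
t: 7.55
eef_pos: [0.5291, 0.2318, 0.1691]
orientation: [-3.141, -0.0, 2.818]
wrist_force: [0.5, -0.6, -1.2]
width: 0.0497
grip_force: 6.0
t: 8.35
eef_pos: [0.5652, 0.0502, 0.1692]
orientation: [-3.141, -0.001, 2.817]
wrist_force: [0.4, -0.0, -0.7]
width: 0.0499
grip_force: 6.0
t: 8.95
eef_pos: [0.5809, -0.027, 0.169]
orientation: [3.141, -0.001, 2.814]
wrist_force: [-0.1, 0.4, -1.2]
width: 0.0498
grip_force: 6.0
t 8.9 pos [ 0.5809 -0.027   0.169 ] yaw 161.24 rows-units xyz [-0.08 -0.08 -0.55] yaw units 0.0002 w 0.0498 gf 6.0 F [-0.1  0.4 -1.2]
```

View pics/w2.png

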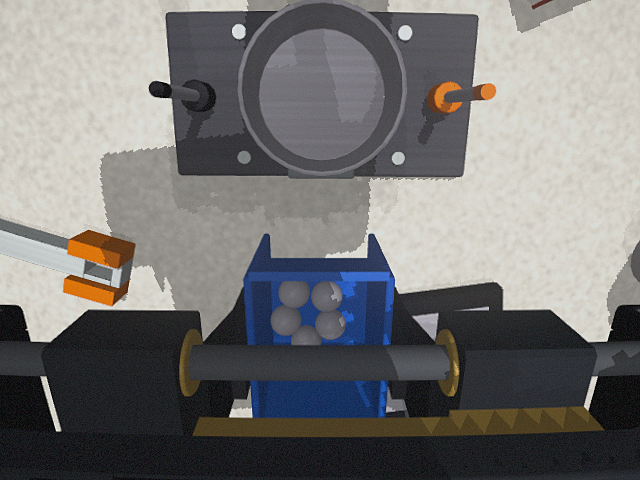

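The wrist view shows the tin rim centred at about (322,87), the black tip at (159,89) and the orange tip at (489,91). The carriage is square to the tool, and the cup is upright in the grip with protruding side plates.

Run:
```python
from h import *
c=px2w('wrist',[[238,88],[406,88],[322,175]],.085);print(c)
p=px2w('wrist',[[159,89],[489,91]],.105);print(p,p.mean(0),np.linalg.norm(p[1]-p[0]),np.degrees(np.arctan2(*(p[1]-p[0])[[1,0]])))
print((c[0]+c[1])/2,np.linalg.norm(c[1]-c[0]))
t=p.mean(0)*.5+(c[0]+c[1])/4; s=ctrl.sense()
Rt=R.from_euler('xyz',s['orientation'])
print('tin centre in tool axes from tcp',Rt.inv().apply(t-s['eef_pos'])*1000, 'near rim', Rt.inv().apply(c[2]-s['eef_pos'])*1000)
```

```text
[[ 0.47257934 -0.03838777  0.085     ]
 [ 0.50414906  0.05456234  0.085     ]
 [ 0.53669075 -0.00826171  0.085     ]]
[[ 0.46116848 -0.07591229  0.105     ]
 [ 0.51956191  0.09294412  0.105     ]] [0.4903652  0.00851591 0.105     ] 0.1786680758667181 70.92374004471138
[0.4883642  0.00808729 0.085     ] 0.09816501334718057
tin centre in tool axes from tcp [97.7483443   3.597112   74.14892293] near rim [47.5977244   3.09198187 84.08666856]
```

```bash
python3 -m handwheel '[{"x":0.17,"y":0.09,"z":1,"yaw":0,"hand":-0.2},{"x":0.17,"y":0.09,"z":1,"yaw":0,"hand":-0.2},{"x":0.17,"y":0,"z":1,"yaw":0,"hand":-0.2},{"x":0.17,"y":0,"z":1,"yaw":0,"hand":-0.2},{"x":0,"y":0,"z":0.05,"yaw":0,"hand":-0.2},{"x":0.15,"y":0,"z":0,"yaw":0,"hand":-0.2},{"x":0.15,"y":0,"z":0,"yaw":0,"hand":-0.2},{"x":0,"y":0,"z":0,"yaw":0,"hand":-0.2}]'
python3 -m handwheel '[{"x":0.17,"y":0,"z":-0.17,"yaw":0,"hand":-0.2},{"x":0.17,"y":0,"z":-0.17,"yaw":0,"hand":-0.2},{"x":0.22,"y":0,"z":-0.15,"yaw":0,"hand":-0.2},{"x":0.22,"y":0,"z":-0.15,"yaw":0,"hand":-0.2},{"x":0.25,"y":0,"z":-0.09,"yaw":0,"hand":-0.2},{"x":0.25,"y":0,"z":-0.09,"yaw":0,"hand":-0.2},{"x":0,"y":0,"z":0,"yaw":0,"hand":-0.2}]'
python3 - <<'E'
from h import *
go(.582,-.029,.18,161.2)
im=snap('wrist','w3.png'); im2=snap('scene','s3.png')
a=cv2.resize(im,(400,300)); b=cv2.resize(im2[190:310,210:370],(400,300),interpolation=cv2.INTER_CUBIC)
cv2.imwrite('pics/m3.png',np.hstack([a,b])[:,:,::-1])
E
```

```text
t: 9.8
eef_pos: [0.5643, -0.0173, 0.0892]
orientation: [3.141, 0.001, 2.814]
wrist_force: [-0.8, -0.3, -0.4]
width: 0.0499
grip_force: 6.0
t: 10.5
eef_pos: [0.5392, -0.0092, 0.1051]
orientation: [-3.141, -0.0, 2.814]
wrist_force: [1.8, -2.1, 2.9]
width: 0.0501
grip_force: 6.0
t 10.5 pos [ 0.5392 -0.0092  0.1051] yaw 161.25 rows-units xyz [-2.34 -0.25 -3.74] yaw units 0.0003 w 0.0501 gf 6.0 F [ 1.8 -2.1  2.9]
```

View pics/m3.png

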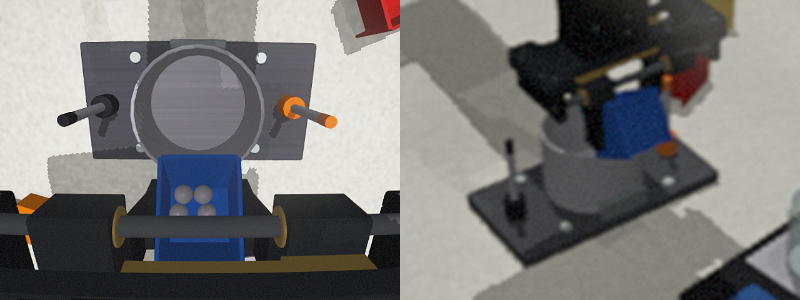

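The cup is tilting on the rim, with its lip over the tin and the balls still inside. I continue the arc.

```bash
python3 -m handwheel '[{"x":0.28,"y":0,"z":-0.01,"yaw":0,"hand":-0.2},{"x":0.28,"y":0,"z":-0.01,"yaw":0,"hand":-0.2},{"x":0.29,"y":0,"z":0.05,"yaw":0,"hand":-0.2},{"x":0.29,"y":0,"z":0.05,"yaw":0,"hand":-0.2},{"x":0.26,"y":0,"z":0.1,"yaw":0,"hand":-0.2},{"x":0.26,"y":0,"z":0.1,"yaw":0,"hand":-0.2},{"x":0,"y":0,"z":0,"yaw":0,"hand":-0.2}]'
python3 - <<'E'
from h import *
go(.582,-.029,.18,161.2)
im=snap('wrist','w4.png'); im2=snap('scene','s4.png')
a=cv2.resize(im,(400,300)); b=cv2.resize(im2[190:310,210:370],(400,300),interpolation=cv2.INTER_CUBIC)
cv2.imwrite('pics/m4.png',np.hstack([a,b])[:,:,::-1])
E
```

```text
t: 11.3
eef_pos: [0.5064, 0.0021, 0.0984]
orientation: [-3.142, -0.004, 2.814]
wrist_force: [-1.1, -2.2, 0.3]
width: 0.0503
grip_force: 6.0
t 11.3 pos [0.5064 0.0021 0.0984] yaw 161.22 rows-units xyz [-4.06 -0.26 -4.1 ] yaw units 0.0001 w 0.0503 gf 6.0 F [-1.1 -2.2  0.3]
```

View pics/m4.png

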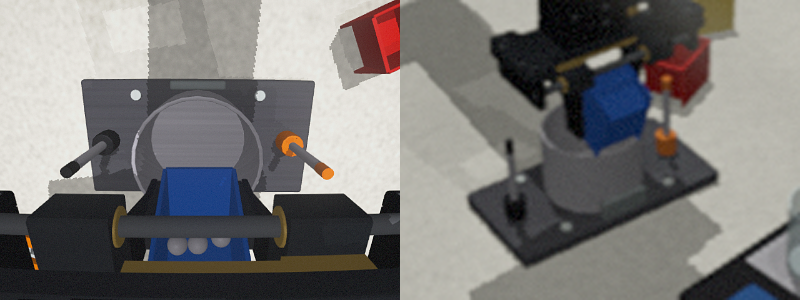

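```bash
cat > lip.py <<'E'
from h import *
import sys
from scipy.optimize import minimize
def fit(f,show=True):
    im=cv2.imread('pics/'+f); hsv=cv2.cvtColor(im,cv2.COLOR_BGR2HSV)
    m=cv2.inRange(hsv,(100,110,30),(130,255,255)); m[:,:150]=0; m[:,500:]=0
    m=cv2.morphologyEx(m,cv2.MORPH_OPEN,np.ones((3,3)))
    r=np.nonzero(m.sum(1)>40*255)[0][0]; xs=np.nonzero(m[r+3])[0]; u0,u1=xs.min(),xs.max()
    s=ctrl.sense(); Rt=R.from_euler('xyz',s['orientation']); 
    def res(v): # lip position x, depth z in tool; ends at y +-25
        return proj('wrist',s['eef_pos']+Rt.apply([[v[0],-.025,v[1]],[v[0],.025,v[1]]]))
    def cost(v):
        p=res(v); return (p[:,1].mean()-r)**2+(abs(p[1,0]-p[0,0])-(u1-u0+1))**2
    o=minimize(cost,[.03,-.02],method='Nelder-Mead',options=dict(xatol=1e-5,fatol=1e-4)); x,z=o.x*1000
    z=z+19  # rel to grasp P, down positive
    print('row',r,'u',u0,u1,'lip rel P: x',round(x,1),'up',round(-z,1),'dist',round(np.hypot(x,z),1),'(expect 42.6) tilt',round(np.degrees(np.arctan2(35.6,23.5)-np.arctan2(-z,x)-0)-0,1), 'theta',round(np.degrees(np.arctan2(23.5,35.6)-np.arctan2(-z,x)),1))
fit(sys.argv[1])
E
python3 lip.py w4.png
```

```text
row 268 u 261 377 lip rel P: x 20.3 up -15.6 dist 25.6 (expect 42.6) tilt 94.2 theta 71.0
```

Run:
```python
from h import *
s=ctrl.sense(); Rt=R.from_euler('xyz',s['orientation'])
for up in (30,20,10,0,-10,-20,-30):
    z=s['eef_pos'][2]+.019+up/1000
    p=px2w('wrist',[[256,268],[381,268]],z); q=Rt.inv().apply(p-s['eef_pos'])*1000
    print(up,np.round(q[:,:2],1).tolist())
im=cv2.imread('pics/w4.png'); im2=cv2.imread('pics/s4.png')
a=im[240:400,220:420]; b=im2[200:280,240:340]
cv2.imwrite('pics/m5.png',np.hstack([cv2.resize(a,(400,320),interpolation=cv2.INTER_CUBIC),cv2.resize(b,(400,320),interpolation=cv2.INTER_CUBIC)]))
```

```text
30 [[38.1, -18.2], [38.1, 19.9]]
20 [[34.2, -19.9], [34.2, 21.6]]
10 [[30.3, -21.6], [30.3, 23.3]]
0 [[26.4, -23.2], [26.3, 24.9]]
-10 [[22.5, -24.9], [22.4, 26.6]]
-20 [[18.6, -26.6], [18.5, 28.3]]
-30 [[14.7, -28.3], [14.6, 30.0]]
```

View pics/m5.png

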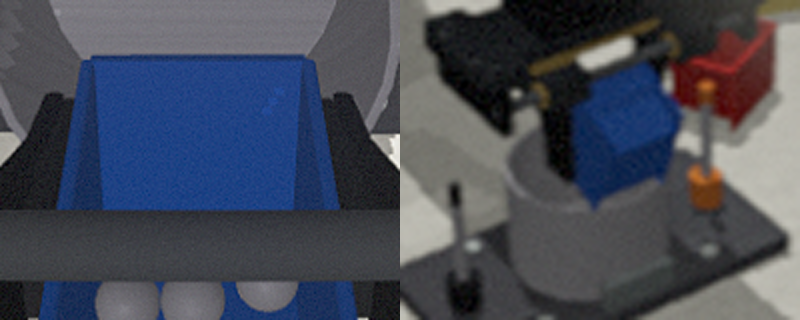

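The fit gives a tilt of about 67°, and the cup has slid some 17 mm in the pads. I push down and inwards for the rest of the tilt.

```bash
python3 -m handwheel '[{"x":0.05,"y":0,"z":0.12,"yaw":0,"hand":-0.2},{"x":0.05,"y":0,"z":0.12,"yaw":0,"hand":-0.2},{"x":0.1,"y":0,"z":0.15,"yaw":0,"hand":-0.2},{"x":0.1,"y":0,"z":0.15,"yaw":0,"hand":-0.2},{"x":0.1,"y":0,"z":0.12,"yaw":0,"hand":-0.2},{"x":0,"y":0,"z":0.12,"yaw":0,"hand":-0.2},{"x":0,"y":0,"z":0,"yaw":0,"hand":-0.2},{"x":0,"y":0,"z":0,"yaw":0,"hand":-0.2}]'
python3 - <<'E'
from h import *
go(.582,-.029,.18,161.2)
im=snap('wrist','w5.png'); im2=snap('scene','s5.png')
a=cv2.resize(im,(400,300)); b=cv2.resize(im2[200:275,240:340],(400,300),interpolation=cv2.INTER_CUBIC)
cv2.imwrite('pics/m6.png',np.hstack([a,b])[:,:,::-1])
print([(round(d['p'],2),np.round(d['point'],3).tolist()) for d in models.boxes_of('wrist','ball0_center')])
E
```

```text
t: 12.2
eef_pos: [0.5005, 0.0041, 0.0829]
orientation: [-3.142, -0.001, 2.814]
wrist_force: [-0.2, 0.0, -0.6]
width: 0.0498
grip_force: 6.0
t 12.2 pos [0.5005 0.0041 0.0829] yaw 161.23 rows-units xyz [-4.39 -0.25 -4.86] yaw units 0.0002 w 0.0498 gf 6.0 F [-0.2  0.  -0.6]
[(0.89, [0.499, -0.009, 0.105])]
```

View pics/m6.png

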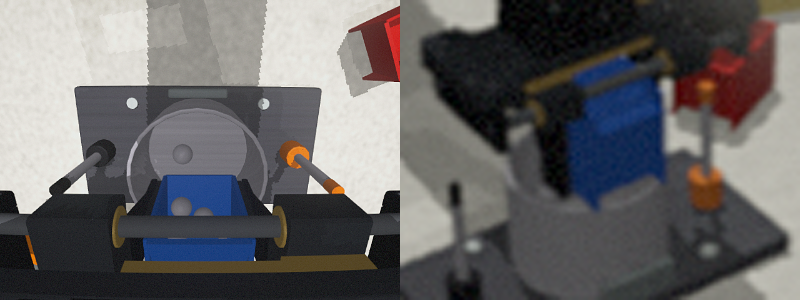

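One ball is in the tin and the others are rolling. I press a little more, then wait.

```bash
python3 -m handwheel '[{"x":0,"y":0,"z":0.1,"yaw":0,"hand":-0.2},{"x":0.1,"y":0,"z":0.1,"yaw":0,"hand":-0.2},{"x":0.1,"y":0,"z":0.1,"yaw":0,"hand":-0.2},{"x":0,"y":0,"z":0,"yaw":0,"hand":-0.2},{"x":0,"y":0,"z":0,"yaw":0,"hand":-0.2},{"x":0,"y":0,"z":0,"yaw":0,"hand":-0.2},{"x":0,"y":0,"z":0,"yaw":0,"hand":-0.2}]'
python3 - <<'E'
from h import *
go(.582,-.029,.18,161.2)
im=snap('wrist','w6.png'); im2=snap('top','t6.png')
a=cv2.resize(im,(400,300)); b=cv2.resize(im2[225:320,265:392],(400,300),interpolation=cv2.INTER_CUBIC)
cv2.imwrite('pics/m7.png',np.hstack([a,b])[:,:,::-1])
for n in ('wrist','top'):print([(round(d['p'],2),np.round(d['point'],3).tolist()) for d in models.boxes_of(n,'ball0_center')])
E
```

```text
t: 13.05
eef_pos: [0.4973, 0.0051, 0.0774]
orientation: [3.141, 0.0, 2.814]
wrist_force: [1.3, -0.1, 1.8]
width: 0.0504
grip_force: 6.0
t 13.1 pos [0.4973 0.0051 0.0774] yaw 161.22 rows-units xyz [-4.56 -0.25 -5.13] yaw units 0.0001 w 0.0504 gf 6.0 F [ 1.3 -0.1  1.8]
[(0.59, [0.483, -0.027, 0.036])]
[(0.24, [0.45, 0.029, 0.015])]
```

View pics/m7.png

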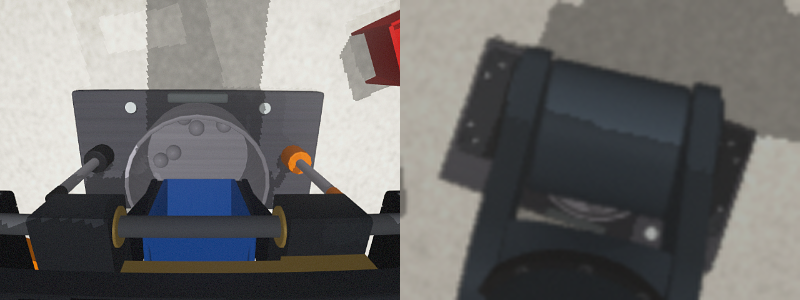

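The wrist view shows balls in the tin at about (160,160), (173,152), (197,128) and (223,127) in the half-scale picture, and the visible part of the cup is empty. From here on I use numeric checks only.

```bash
python3 lip.py w6.png
python3 - <<'E'
from h import *
im=cv2.imread('pics/w6.png',0)
c=cv2.HoughCircles(im[160:300,200:420],cv2.HOUGH_GRADIENT,1,8,param1=80,param2=10,minRadius=9,maxRadius=15)
print(np.round(c[0]+[200,160,0]) if c is not None else None)
s=ctrl.sense(); Rt=R.from_euler('xyz',s['orientation'])
for up in (10,0,-10,-20,-30):
    z=s['eef_pos'][2]+.019+up/1000
    p=px2w('wrist',[[240,288],[390,288]],z); q=Rt.inv().apply(p-s['eef_pos'])*1000
    print(up,np.round(q[:,:2],1).tolist())
E
```

```text
row 286 u 261 376 lip rel P: x 12.4 up -14.6 dist 19.2 (expect 42.6) tilt 106.2 theta 83.1
[[256. 256.  12.]
 [278. 244.  13.]
 [316. 204.  12.]
 [358. 198.  14.]
 [208. 172.  10.]]
10 [[22.6, -27.8], [22.5, 26.9]]
0 [[18.1, -29.9], [18.0, 28.9]]
-10 [[13.6, -32.1], [13.5, 30.8]]
-20 [[9.1, -34.3], [9.0, 32.8]]
-30 [[4.6, -36.4], [4.5, 34.8]]
```

```bash
python3 -m handwheel '[{"x":0,"y":0,"z":-0.5,"yaw":0,"hand":-0.2},{"x":0,"y":0,"z":-1,"yaw":0,"hand":-0.2},{"x":0,"y":0,"z":-1,"yaw":0,"hand":-0.2},{"x":0,"y":0,"z":-1,"yaw":0,"hand":-0.2},{"x":-1,"y":0,"z":0,"yaw":0,"hand":-0.2},{"x":-1,"y":0,"z":0,"yaw":0,"hand":-0.2},{"x":0,"y":0,"z":0,"yaw":0,"hand":-0.2}]'
cat > balls.py <<'E'
from h import *
import sys
snap('wrist',sys.argv[1])
im=cv2.imread('pics/'+sys.argv[1],0)
uv=proj('wrist',[[.4894,.0083,.026]])[0]; s=ctrl.sense(); h=s['eef_pos'][2]
e=proj('wrist',[[.4894,.0083,.085]])[0]
K,d,Rm,eye=w2p('wrist',None); rr=K[0,0]*.007/(eye[2]-.026)
x0,x1,y0,y1=[int(v) for v in (max(uv[0]-100,0),uv[0]+100,max(uv[1]-100,0),uv[1]+100)]
c=cv2.HoughCircles(cv2.resize(im[y0:y1,x0:x1],None,fx=2,fy=2,interpolation=cv2.INTER_CUBIC),cv2.HOUGH_GRADIENT,1,rr*2,param1=80,param2=11,minRadius=int(rr*1.6),maxRadius=int(rr*2.5))
print('r',rr,'tin',uv)
if c is not None:
    for q in c[0][:12]:
        u=q[:2]/2+[x0,y0]; w=px2w('wrist',[u],.026)[0]; print(np.round(u),round(q[2]/2,1),np.round(w[:2],3),'dist',round(np.hypot(w[0]-.4894,w[1]-.0083),3))
print([(round(d['p'],2),np.round(d['point'],3).tolist()) for d in models.boxes_of('wrist','ball0_center')])
E
python3 balls.py w7.png; python3 lip.py w7.png
python3 - <<'E'
from h import *
go(.575,-.10,.15,161.2)
E
```

```text
t: 13.95
eef_pos: [0.5372, -0.0085, 0.1481]
orientation: [3.141, 0.003, 2.814]
wrist_force: [0.7, 0.3, -0.9]
width: 0.0502
grip_force: 6.0
r 9.824476471610856 tin [318.02341308 166.82401045]
[315. 122.] 10.6 [0.46  0.016] dist 0.03
[350. 118.] 10.6 [0.465 0.04 ] dist 0.04
[286. 156.] 10.0 [ 0.475 -0.01 ] dist 0.024
[269. 167.] 10.0 [ 0.478 -0.024] dist 0.034
[298. 108.] 9.5 [0.447 0.009] dist 0.042
[394. 221.] 8.8 [0.545 0.048] dist 0.068
[404.  99.] 8.0 [0.465 0.078] dist 0.074
[231.  98.] 7.6 [ 0.426 -0.033] dist 0.075
[385. 233.] 9.5 [0.551 0.04 ] dist 0.069
[366.  86.] 11.2 [0.449 0.056] dist 0.063
[348. 240.] 9.4 [0.548 0.012] dist 0.059
[(0.79, [0.482, -0.025, 0.033]), (0.58, [0.528, -0.008, 0.186])]
row 287 u 260 377 lip rel P: x 13.2 up -11.8 dist 17.7 (expect 42.6) tilt 98.4 theta 75.2
t 14.1 pos [ 0.5335 -0.0073  0.1471] yaw 161.23 rows-units xyz [-3.46 -3.72 -0.15] yaw units 0.0001 w 0.0497 gf 6.0 F [ 0.3  0.3 -1.4]
```

Run:
```python
from h import *
print(proj('wrist',[[.528,-.008,.186]]))
im=cv2.imread('pics/w7.png'); g=cv2.cvtColor(im,cv2.COLOR_BGR2GRAY)
for u,v in ((315,122),(350,118),(286,156),(298,108),(333,150)):
    print((u,v)); print(g[v-14:v+15:2,u-14:u+15:2])
hsv=cv2.cvtColor(im,cv2.COLOR_BGR2HSV)
r=hsv[285:440:6,240:400:8]; print('sat');print(r[:,:,1]); print('val');print(r[:,:,2])
```

```text
[[309.3748574  344.63721431]]
(315, 122)
[[108 103 100  94  86 122 122 118 120 120 119 120 120 119 120]
 [108 103  99  88  81 122 118 118 117 116 116 121 115 121 117]
 [100  96  91  76 119 116 115 105 105 116 117 117 121 118 119]
 [ 98  90  88  88 100  99 104 106 101  95  96 123 117 118 123]
 [ 89  82  91  99  99 106 109 107 103 103  94  86 121 119 115]
 [103 109 121  97 108 109 114 111 104 104 101  87 116 115 117]
 [120 118 105 105 107 111 110 123 113 105  97  92  98 119 117]
 [120 123 102  97 104 111 119 125 111 108 103  95  86 126 115]
 [128 121 117  97 110 108 112 115 110 104  98  92 103 127 125]
 [124 124 120  94 102 106 105 113 106 100  96  86 111 122 118]
 [119 115 119  88  93 103 106 105  97 100  86  77 121 117 123]
 [119 116 121 123  92  92  93  97  93  89  81 118 119 119 119]
 [117 118 122 120 118 104  86  74  80 112 123 123 118 115 118]
 [124 128 125 123 124 124 127 125 126 128 121 123 120 124 122]
 [127 127 121 126 123 121 123 122 121 127 125 126 119 123 121]]
(350, 118)
[[118 118 115 134 135 131 123  77  76  80  83  78  74  77  98]
 [120 119 118 119 128 113 115 136  98  
[... 7444 characters left out ...]
 126 122
  123 122]
 [121 121 125 120 127 119 124 124 125 124 126 125 124 124 123 121 120 125
  120 125]
 [121 123 126 119 125 118 124 125 127 122 122 127 125 123 122 128 124 126
  120 121]
 [ 81 122 127 125 123 122 123 123 122 122 122 121 125 124 119 121 126 122
  126 126]
 [ 81 125 124 120 124 123 125 126 124 123 122 123 126 121 123 120 122 123
  113 191]
 [ 70 100 102 106 107 107 109 115 119 113 113 113 115 113 116 108 108 109
   93 142]
 [ 81  80  77  82  86  82  81  85  78  77  77  88  79  78  83  82  87  82
   83  81]
 [ 86  81  84  81  83  80  82  88  80  83  80  80  80  79  81  81  79  80
   82  81]
 [ 82  88  88  87  86  85  80  83  79  84  83  80  86  80  85  82  83  85
   85  88]]
```

All five balls are in the tin and the cup is empty. I lay the cup on the bench so I can regrip it nearer its floor.

```bash
python3 -m handwheel '[{"x":-0.86,"y":-0.93,"z":0,"yaw":0,"hand":-0.2},{"x":-0.86,"y":-0.93,"z":0,"yaw":0,"hand":-0.2},{"x":-0.86,"y":-0.93,"z":0.5,"yaw":0,"hand":-0.2},{"x":-0.86,"y":-0.93,"z":1,"yaw":0,"hand":-0.2},{"x":0,"y":0,"z":1,"yaw":0,"hand":-0.2},{"x":0,"y":0,"z":1,"yaw":0,"hand":-0.2},{"x":0,"y":0,"z":1,"yaw":0,"hand":-0.2},{"x":0,"y":0,"z":1,"yaw":0,"hand":-0.2}]'
python3 -m handwheel '[{"x":0,"y":0,"z":0.75,"yaw":0,"hand":-0.2},{"x":0,"y":0,"z":0.5,"yaw":0,"hand":-0.2},{"x":0,"y":0,"z":0.25,"yaw":0,"hand":-0.2},{"x":0,"y":0,"z":0,"yaw":0,"hand":-0.2}]'
```

```text
t: 14.85
eef_pos: [0.5739, -0.0993, 0.0363]
orientation: [3.141, -0.004, 2.814]
wrist_force: [-0.1, -0.9, -0.5]
width: 0.0502
grip_force: 6.0
t: 15.25
eef_pos: [0.5757, -0.1, 0.0069]
orientation: [3.142, -0.001, 2.814]
wrist_force: [-0.3, -0.2, -0.1]
width: 0.0498
grip_force: 6.0
```

```bash
python3 -m handwheel '[{"x":0,"y":0,"z":0.2,"yaw":0,"hand":-0.2},{"x":0,"y":0,"z":0,"yaw":0,"hand":-0.2},{"x":0,"y":0,"z":0,"yaw":0,"hand":0.5},{"x":0,"y":0,"z":0,"yaw":0,"hand":0.7},{"x":0,"y":0,"z":0,"yaw":0,"hand":0.7},{"x":0,"y":0,"z":0,"yaw":0,"hand":0.7},{"x":0,"y":0,"z":0,"yaw":0,"hand":0.7}]'
python3 -m handwheel '[{"x":0,"y":0,"z":-0.5,"yaw":0,"hand":0.7},{"x":0,"y":0,"z":-1,"yaw":0,"hand":0.7},{"x":0,"y":0,"z":-1,"yaw":0,"hand":0.7},{"x":0,"y":0,"z":-1,"yaw":0,"hand":0.7},{"x":0,"y":0,"z":-1,"yaw":0,"hand":0.7},{"x":0.5,"y":0,"z":-1,"yaw":0,"hand":0.7},{"x":0,"y":0,"z":0,"yaw":0,"hand":0.7},{"x":0,"y":0,"z":0,"yaw":0,"hand":0.7}]'
cat > blue.py <<'E'
from h import *
import sys
for c in ('scene','wrist'):
    im=snap(c,c[0]+sys.argv[1]+'.png')[:,:,::-1]; hsv=cv2.cvtColor(im.copy(),cv2.COLOR_BGR2HSV)
    m=cv2.inRange(hsv,(100,110,30),(130,255,255)); 
    for k in cv2.findContours(m,cv2.RETR_EXTERNAL,cv2.CHAIN_APPROX_SIMPLE)[0]:
        if cv2.contourArea(k)>150:
            hull=cv2.approxPolyDP(cv2.convexHull(k),3,True).reshape(-1,2)
            print(c,cv2.contourArea(k),hull.tolist())
    print([(round(d['p'],2),np.round(d['point'],3).tolist()) for d in models.boxes_of(c,'cup')])
E
python3 blue.py 8
python3 - <<'E'
from h import *
go(.575,-.10,.15,161.2)
E
```

```text
t: 15.95
eef_pos: [0.5763, -0.1003, 0.0035]
orientation: [-3.142, 0.0, 2.814]
wrist_force: [-0.6, -0.3, 0.6]
width: 0.0727
grip_force: 0.0
t: 16.75
eef_pos: [0.567, -0.0971, 0.114]
orientation: [-3.142, 0.001, 2.814]
wrist_force: [0.6, -0.4, -0.5]
width: 0.0739
grip_force: 0.0
scene 356.5 [[350, 303], [367, 314], [354, 324], [337, 314]]
scene 851.5 [[293, 275], [305, 288], [305, 308], [288, 316], [277, 303], [275, 285]]
[(0.8, [0.609, 0.358, 0.033]), (0.75, [0.598, -0.122, 0.059]), (0.59, [0.402, 0.339, 0.036]), (0.54, [0.511, -0.026, 0.008])]
wrist 1064.0 [[400, 383], [419, 381], [439, 400], [444, 416], [403, 417]]
wrist 8654.5 [[352, 234], [363, 273], [360, 343], [278, 344], [275, 270], [285, 234]]
[(0.96, [0.578, -0.098, 0.063])]
t 16.9 pos [ 0.5664 -0.097   0.1124] yaw 161.22 rows-units xyz [-0.45 -0.   -1.88] yaw units 0.0001 w 0.0741 gf 0.0 F [-0.4  0.3 -0. ]
```

```bash
cat > fit.py <<'E'
from h import *
import sys
from scipy.optimize import minimize
im=cv2.imread('pics/s'+sys.argv[1]+'.png'); hsv=cv2.cvtColor(im,cv2.COLOR_BGR2HSV)
m=cv2.inRange(hsv,(100,110,30),(130,255,255)); m[320:]=0; m[:,335:]=0; m[:,200:][:200]=0
k=max(cv2.findContours(m,cv2.RETR_EXTERNAL,cv2.CHAIN_APPROX_SIMPLE)[0],key=cv2.contourArea)
M=np.zeros(m.shape,np.uint8); cv2.fillPoly(M,[cv2.convexHull(k)],1)
B=np.array([[x,y,z] for x in(-34,34) for y in (-25,25) for z in (0,52)])/1000.
def verts(v):
    th,yaw=v[2],np.radians(v[3]) # cup pours toward carriage -x
    V=R.from_euler('y',th,degrees=True).apply(B); V=R.from_euler('z',yaw).apply(V); V[:,2]-=V[:,2].min()
    V[:,:2]+=[v[0]-V[:,0].mean(),v[1]-V[:,1].mean()]; return V
S=4
def cost(v):
    p=proj('scene',verts(v)); h=cv2.convexHull(((p-[230,240])*S).astype(np.float32)).astype(np.int32)
    A=np.zeros((120*S,140*S),np.uint8); cv2.fillPoly(A,[h],1)
    Mb=cv2.resize(M[240:360,230:370],None,fx=S,fy=S,interpolation=cv2.INTER_NEAREST)
    return 1-(A&Mb).sum()/max((A|Mb).sum(),1)
best=None
for th in (70,90,105,15,0):
    o=minimize(cost,[.592,-.106,th,161.2],method='Nelder-Mead',options=dict(initial_simplex=np.array([.592,-.106,th,161.2])+np.vstack([np.zeros(4),np.diag([.01,.01,10,5])])))
    print(th,np.round(o.x,3),round(o.fun,3))
E
python3 fit.py 8
```

```text
70 [ 5.8800e-01 -1.0300e-01  8.4406e+01  1.5692e+02] 0.053
90 [ 5.85000e-01 -1.00000e-01  9.05740e+01  1.61478e+02] 0.062
105 [ 5.89000e-01 -1.05000e-01  1.04700e+02  1.54982e+02] 0.077
15 [ 5.83000e-01 -9.80000e-02  1.03270e+01  1.48926e+02] 0.092
0 [ 5.83000e-01 -9.80000e-02  1.02200e+01  1.48745e+02] 0.091
```

```bash
python3 -m handwheel '[{"x":-0.85,"y":0,"z":0,"yaw":0,"hand":1},{"x":-0.8,"y":0.05,"z":0,"yaw":0,"hand":1},{"x":0,"y":0,"z":0.8,"yaw":0,"hand":1},{"x":0,"y":0,"z":1,"yaw":0,"hand":1},{"x":0,"y":0,"z":1,"yaw":0,"hand":1},{"x":0,"y":0,"z":1,"yaw":0,"hand":1},{"x":0,"y":0,"z":0.8,"yaw":0,"hand":1},{"x":0,"y":0,"z":0.45,"yaw":0,"hand":1}]' 
python3 -m handwheel '[{"x":0,"y":0,"z":0,"yaw":0,"hand":0.4},{"x":0,"y":0,"z":0,"yaw":0,"hand":0},{"x":0,"y":0,"z":0,"yaw":0,"hand":-0.2},{"x":0,"y":0,"z":0,"yaw":0,"hand":-0.2},{"x":0,"y":0,"z":0,"yaw":0,"hand":-0.2},{"x":0,"y":0,"z":0,"yaw":0,"hand":-0.2},{"x":0,"y":0,"z":0,"yaw":0,"hand":-0.2},{"x":0,"y":0,"z":0,"yaw":0,"hand":-0.2}]' 6
python3 -m handwheel '[{"x":0,"y":0,"z":-0.5,"yaw":0,"hand":-0.2},{"x":0,"y":0,"z":-1,"yaw":0,"hand":-0.2},{"x":0,"y":0,"z":-1,"yaw":0,"hand":-0.2},{"x":0,"y":0,"z":-1,"yaw":0,"hand":-0.2},{"x":0,"y":0,"z":-1,"yaw":0,"hand":-0.2},{"x":0,"y":0,"z":-1,"yaw":0,"hand":-0.2},{"x":0,"y":0,"z":-1,"yaw":0,"hand":-0.2},{"x":0,"y":0,"z":0,"yaw":0,"hand":-0.2}]'
python3 - <<'E'
from h import *
a=np.radians(161.2); c=np.array([.4894,.0083]); ux=np.array([np.cos(a),np.sin(a)])
# P at rim frame (-31,+42) : 44+31 from centre
for px,pz in ((-30,40),(-30,29)):
    q=c-ux*(44.-px)/1000; go(q[0],q[1],.085+pz/1000-.019,161.2)
E
python3 blue.py 9
```

```text
t: 17.75
eef_pos: [0.5973, -0.1064, 0.0101]
orientation: [3.141, -0.003, 2.814]
wrist_force: [0.5, 0.0, -0.5]
width: 0.0872
grip_force: 0.0
t: 18.55
eef_pos: [0.5986, -0.1069, 0.0129]
orientation: [-3.142, 0.001, 2.814]
wrist_force: [-0.0, -0.3, 4.4]
width: 0.0499
grip_force: 6.0
t: 19.35
eef_pos: [0.6001, -0.1073, 0.1454]
orientation: [-3.141, 0.006, 2.814]
wrist_force: [0.0, 0.1, -0.2]
width: 0.05
grip_force: 6.0
t 19.4 pos [ 0.6001 -0.1073  0.1454] yaw 161.24 rows-units xyz [3.41 3.69 1.95] yaw units 0.0002 w 0.05 gf 6.0 F [ 0.   0.1 -0.2]
t 19.4 pos [ 0.6001 -0.1073  0.1454] yaw 161.24 rows-units xyz [3.42 3.69 2.5 ] yaw units 0.0002 w 0.05 gf 6.0 F [ 0.   0.1 -0.2]
scene 354.0 [[349, 303], [367, 315], [354, 324], [337, 312]]
scene 569.0 [[304, 236], [306, 264], [287, 272], [284, 248], [289, 241]]
[(0.83, [0.608, -0.112, 0.182]), (0.74, [0.611, 0.357, 0.033]), (0.74, [0.514, -0.043, 0.016]), (0.6, [0.404, 0.34, 0.038])]
wrist 3701.0 [[396, 381], [392, 417], [245, 416], [242, 380]]
wrist 212.0 [[419, 322], [437, 320], [434, 341]]
wrist 18004.0 [[373, 225], [403, 291], [399, 344], [238, 344], [234, 293], [264, 225]]
[(0.85, [0.576, -0.099, 0.194]), (0.6, [0.477, -0.016, 0.034]), (0.25, [0.509, -0.001, 0.022])]
```

```bash
python3 -m handwheel '[{"x":0.85,"y":0.92,"z":0,"yaw":0,"hand":-0.2},{"x":0.85,"y":0.92,"z":0,"yaw":0,"hand":-0.2},{"x":0.85,"y":0.92,"z":0,"yaw":0,"hand":-0.2},{"x":0.85,"y":0.92,"z":0,"yaw":0,"hand":-0.2},{"x":0,"y":0,"z":0.9,"yaw":0,"hand":-0.2},{"x":0,"y":0,"z":0.8,"yaw":0,"hand":-0.2},{"x":0,"y":0,"z":0.4,"yaw":0,"hand":-0.2},{"x":0,"y":0,"z":0.3,"yaw":0,"hand":-0.2}]' 
python3 -m handwheel '[{"x":-0.15,"y":0,"z":0.22,"yaw":0,"hand":-0.2},{"x":-0.15,"y":0,"z":0.22,"yaw":0,"hand":-0.2},{"x":-0.1,"y":0,"z":0.25,"yaw":0,"hand":-0.2},{"x":-0.1,"y":0,"z":0.25,"yaw":0,"hand":-0.2},{"x":-0.05,"y":0,"z":0.26,"yaw":0,"hand":-0.2},{"x":-0.05,"y":0,"z":0.26,"yaw":0,"hand":-0.2},{"x":0,"y":0,"z":0,"yaw":0,"hand":-0.2}]'
cat > pose.py <<'E'
from h import *
s=ctrl.sense(); a=np.radians(161.2); ux=np.array([np.cos(a),np.sin(a)])
print('P in rim frame x,z', -((np.array([.4894,.0083])-s['eef_pos'][:2])@ux*1000-44), s['eef_pos'][2]*1000+19-85, 'F',np.round(s['wrist_force'],1))
E
python3 pose.py; python3 blue.py 10;python3 lip.py w10.png
```

```text
t: 20.35
eef_pos: [0.5577, -0.0153, 0.0934]
orientation: [-3.141, -0.001, 2.814]
wrist_force: [0.4, -1.1, 5.4]
width: 0.05
grip_force: 6.0
t: 21.05
eef_pos: [0.5696, -0.0193, 0.0645]
orientation: [3.142, 0.001, 2.814]
wrist_force: [1.3, -1.3, -0.4]
width: 0.0499
grip_force: 6.0
P in rim frame x,z -40.80703911070029 -1.512686770619439 F [ 1.3 -1.3 -0.4]
scene 353.0 [[337, 312], [352, 303], [367, 314], [352, 324]]
scene 329.5 [[319, 241], [323, 254], [299, 264], [304, 248]]
[(0.62, [0.584, -0.029, 0.113]), (0.62, [0.614, 0.357, 0.034]), (0.55, [0.405, 0.34, 0.038]), (0.17, [0.744, 0.005, 0.068])]
wrist 6352.0 [[409, 416], [228, 416], [232, 380], [405, 380]]
wrist 19249.5 [[390, 224], [402, 344], [235, 344], [247, 224], [254, 219], [384, 219]]
[(0.65, [0.467, 0.034, 0.029]), (0.56, [0.554, -0.011, 0.093])]
row 219 u 253 385 lip rel P: x 45.4 up -2.1 dist 45.4 (expect 42.6) tilt 59.2 theta 36.1
```

It is rotating back, with θ now about 50°. I continue.

```bash
python3 -m handwheel '[{"x":0,"y":0,"z":0.22,"yaw":0,"hand":-0.2},{"x":0,"y":0,"z":0.22,"yaw":0,"hand":-0.2},{"x":0.1,"y":0,"z":0.25,"yaw":0,"hand":-0.2},{"x":0.1,"y":0,"z":0.25,"yaw":0,"hand":-0.2},{"x":0.12,"y":0,"z":0.22,"yaw":0,"hand":-0.2},{"x":0.12,"y":0,"z":0.22,"yaw":0,"hand":-0.2},{"x":0,"y":0,"z":0,"yaw":0,"hand":-0.2}]' 
python3 pose.py; python3 blue.py 11;python3 lip.py w11.png
```

```text
t: 21.95
eef_pos: [0.5598, -0.0159, 0.0366]
orientation: [-3.142, -0.002, 2.814]
wrist_force: [3.8, -0.0, -1.3]
width: 0.0503
grip_force: 6.0
P in rim frame x,z -30.48491766043078 -29.396609343301094 F [ 3.8 -0.  -1.3]
scene 355.5 [[337, 311], [352, 303], [366, 316], [352, 324]]
scene 479.5 [[319, 249], [323, 267], [302, 276], [297, 272], [297, 261], [303, 254]]
[(0.89, [0.405, 0.339, 0.035]), (0.62, [0.586, -0.023, 0.082]), (0.59, [0.613, 0.357, 0.035]), (0.5, [0.446, 0.238, 0.047]), (0.2, [0.522, -0.284, 0.025])]
wrist 6030.5 [[404, 381], [401, 417], [237, 417], [234, 380]]
wrist 7210.5 [[408, 324], [407, 344], [231, 344], [229, 328], [243, 294], [391, 289]]
[(0.86, [0.558, -0.014, 0.077])]
row 299 u 240 397 lip rel P: x 27.1 up 28.6 dist 39.4 (expect 42.6) tilt 10.0 theta -13.2
```

The cup is upright again. I take it to the clear spot and set it down.

```bash
python3 -m handwheel '[{"x":-0.8,"y":0,"z":0,"yaw":0,"hand":-0.2},{"x":-0.8,"y":-0.7,"z":0,"yaw":0,"hand":-0.2},{"x":-0.6,"y":-1,"z":0,"yaw":0,"hand":-0.2},{"x":0,"y":-1,"z":0,"yaw":0,"hand":-0.2},{"x":0,"y":-1,"z":0,"yaw":0,"hand":-0.2},{"x":0,"y":0,"z":0.5,"yaw":0,"hand":-0.2},{"x":0,"y":0,"z":0.5,"yaw":0,"hand":-0.2},{"x":0,"y":0,"z":0,"yaw":0,"hand":-0.2}]' 
python3 -m handwheel '[{"x":0,"y":0,"z":0.15,"yaw":0,"hand":-0.2},{"x":0,"y":0,"z":0.15,"yaw":0,"hand":-0.2},{"x":0,"y":0,"z":0.1,"yaw":0,"hand":-0.2},{"x":0,"y":0,"z":0,"yaw":0,"hand":-0.2}]' 
python3 -m handwheel '[{"x":0,"y":0,"z":0.1,"yaw":0,"hand":-0.2},{"x":0,"y":0,"z":0.1,"yaw":0,"hand":-0.2},{"x":0,"y":0,"z":0,"yaw":0,"hand":-0.2}]'
```

```text
t: 22.95
eef_pos: [0.5765, -0.0989, 0.0155]
orientation: [3.141, -0.005, 2.814]
wrist_force: [-1.0, 0.1, -0.3]
width: 0.0497
grip_force: 6.0
t: 23.35
eef_pos: [0.5784, -0.1, 0.0093]
orientation: [3.142, -0.0, 2.814]
wrist_force: [-0.0, 0.0, -1.2]
width: 0.0502
grip_force: 6.0
t: 23.65
eef_pos: [0.5783, -0.1004, 0.0054]
orientation: [3.142, -0.0, 2.814]
wrist_force: [1.1, -0.1, -0.1]
width: 0.0499
grip_force: 6.0
```

```bash
python3 -m handwheel '[{"x":0,"y":0,"z":0.1,"yaw":0,"hand":-0.2},{"x":0,"y":0,"z":0.08,"yaw":0,"hand":-0.2},{"x":0,"y":0,"z":0,"yaw":0,"hand":-0.2},{"x":0,"y":0,"z":0,"yaw":0,"hand":-0.2}]' 
python3 -m handwheel '[{"x":0,"y":0,"z":0,"yaw":0,"hand":0},{"x":0,"y":0,"z":0,"yaw":0,"hand":0.2},{"x":0,"y":0,"z":0,"yaw":0,"hand":0.6},{"x":0,"y":0,"z":0,"yaw":0,"hand":0.7},{"x":0,"y":0,"z":0,"yaw":0,"hand":0.7},{"x":0,"y":0,"z":-0.5,"yaw":0,"hand":0.7},{"x":0,"y":0,"z":-1,"yaw":0,"hand":0.7},{"x":0,"y":0,"z":-1,"yaw":0,"hand":0.7}]'
python3 -m handwheel '[{"x":0,"y":0,"z":-1,"yaw":0,"hand":0.7},{"x":0,"y":0,"z":-1,"yaw":0,"hand":0.7},{"x":0,"y":0,"z":-1,"yaw":0,"hand":0.7},{"x":0,"y":0,"z":-1,"yaw":0,"hand":1},{"x":0,"y":0,"z":-1,"yaw":0,"hand":1},{"x":0,"y":0,"z":-1,"yaw":0,"hand":1},{"x":0,"y":0,"z":0,"yaw":0,"hand":1}]'
python3 blue.py 12; python3 fit.py 12
python3 - <<'E'
from h import *
go(.532,-.252,.18,52)
for c in ('top','scene','wrist'):
  print(c,[(round(d['p'],2),np.round(d['point'],3).tolist()) for d in (snap(c,c+'13.png'),models.boxes_of(c,'bar'))[1]])
E
```

```text
t: 24.05
eef_pos: [0.5784, -0.1004, 0.0019]
orientation: [-3.142, -0.0, 2.814]
wrist_force: [0.8, -0.2, -1.3]
width: 0.0503
grip_force: 6.0
t: 24.85
eef_pos: [0.5782, -0.1003, 0.0528]
orientation: [3.142, -0.001, 2.814]
wrist_force: [0.1, -0.9, -1.1]
width: 0.0735
grip_force: 0.0
t: 25.55
eef_pos: [0.5804, -0.1011, 0.1754]
orientation: [-3.141, 0.007, 2.814]
wrist_force: [0.2, -0.9, -0.4]
width: 0.0862
grip_force: 0.0
scene 359.5 [[350, 303], [367, 314], [352, 325], [337, 314]]
scene 838.5 [[291, 278], [306, 293], [307, 308], [289, 317], [275, 302], [273, 285]]
[(0.74, [0.471, 0.196, 0.029]), (0.62, [0.579, -0.106, 0.033]), (0.59, [0.608, 0.358, 0.033])]
wrist 466.5 [[420, 342], [389, 344], [388, 329], [413, 326]]
wrist 5864.0 [[347, 187], [352, 198], [350, 283], [290, 286], [285, 198], [290, 187]]
[(0.7, [0.593, -0.103, 0.024])]
70 [ 5.91000e-01 -1.09000e-01  8.26030e+01  1.58788e+02] 0.136
90 [ 5.92000e-01 -1.10000e-01  1.06044e+02  1.66259e+02] 0.121
105 [ 5.93000e-01 -1.12000e-01  1.18822e+02  1.63207e+02] 0.106
15 [ 5.8500e-01 -1.0200e-01  6.8460e+00  1.5809e+02] 0.042
0 [ 5.85000e-01 -1.02000e-01  8.50000e+00  1.57906e+02] 0.043
t 25.8 pos [ 0.5776 -0.1001  0.171 ] yaw 161.23 rows-units xyz [-0.29 -7.92 -0.45] yaw units 0.6068 w 0.0868 gf 0.0 F [-0.1 -0.1  0.2]
top [(0.74, [0.483, -0.31, 0.024])]
scene [(0.79, [0.519, -0.282, 0.021]), (0.3, [0.582, -0.107, 0.03])]
wrist [(0.7, [0.533, -0.25, 0.016])]
```

The cup stands upright on the bench. Next I go over the bar.

```bash
python3 -m handwheel '[{"x":-0.3,"y":-1,"z":0,"yaw":0,"hand":1},{"x":0,"y":-1,"z":0,"yaw":0,"hand":1},{"x":0,"y":-1,"z":0,"yaw":0,"hand":1},{"x":0,"y":-1,"z":0,"yaw":0,"hand":1},{"x":0,"y":-1,"z":0,"yaw":0,"hand":1},{"x":0,"y":-1,"z":0,"yaw":0,"hand":1},{"x":0,"y":-1,"z":0,"yaw":0,"hand":1},{"x":0,"y":-0.9,"z":0,"yaw":0,"hand":1}]' >/dev/null
python3 -m handwheel '[{"x":0,"y":0,"z":0,"yaw":0.046,"hand":1},{"x":0,"y":0,"z":0,"yaw":0.047,"hand":1},{"x":0,"y":0,"z":0,"yaw":0.047,"hand":1},{"x":0,"y":0,"z":0,"yaw":0.047,"hand":1},{"x":0,"y":0,"z":0,"yaw":0.047,"hand":1},{"x":0,"y":0,"z":0,"yaw":0.047,"hand":1},{"x":0,"y":0,"z":0,"yaw":0.047,"hand":1},{"x":0,"y":0,"z":0,"yaw":0.047,"hand":1}]' >/dev/null
python3 -m handwheel '[{"x":0,"y":0,"z":0,"yaw":0.046,"hand":1},{"x":0,"y":0,"z":0,"yaw":0.046,"hand":1},{"x":0,"y":0,"z":0,"yaw":0.047,"hand":1},{"x":0,"y":0,"z":0,"yaw":0.046,"hand":1},{"x":0,"y":0,"z":0,"yaw":0.046,"hand":1},{"x":0,"y":0,"z":0,"yaw":0,"hand":1},{"x":0,"y":0,"z":0,"yaw":0,"hand":1}]'
python3 - <<'E'
from h import *
go(.532,-.252,.011,52)
im=snap('wrist','w14.png')[:,:,::-1].copy(); hsv=cv2.cvtColor(im,cv2.COLOR_BGR2HSV)
mo=cv2.inRange(hsv,(4,130,80),(20,255,255))
for k in cv2.findContours(mo,cv2.RETR_EXTERNAL,cv2.CHAIN_APPROX_SIMPLE)[0]:
    if cv2.contourArea(k)>200:
        r=cv2.minAreaRect(k); print('orange',cv2.contourArea(k),r,px2w('wrist',[r[0]],.03)[0], px2w('wrist',cv2.boxPoints(r),.03).round(3).tolist())
t=cv2.imread('pics/top13.png');hs=cv2.cvtColor(t,cv2.COLOR_BGR2HSV)
print([(round(d['p'],2),np.round(d['point'],3).tolist()) for n in('bar','slot_heavy','slot_light','bar_balance') for d in models.boxes_of('wrist',n)])
P=[]
a=np.radians(52);u=np.array([np.cos(a),np.sin(a)]);n=np.array([-u[1],u[0]]);mid=np.array([.532,-.252])-.047*u
for x,y,z in ((110,25,30),(110,-25,30),(66,25,30),(66,-25,30),(66,11,22),(66,-11,22),(-110,11,22),(-110,-11,22)): P.append([*(mid+u*x/1000+n*y/1000),z/1000])
print(proj('wrist',P).round())
E
```

```text
t: 28.35
eef_pos: [0.5332, -0.252, 0.1718]
orientation: [-3.141, 0.0, 0.913]
wrist_force: [0.9, -0.4, -0.8]
width: 0.0868
grip_force: 0.0
t 28.4 pos [ 0.5332 -0.252   0.1718] yaw 52.32 rows-units xyz [-0.04 -0.05  8.04] yaw units 0.0018 w 0.0868 gf 0.0 F [ 0.9 -0.4 -0.8]
orange 936.0 ((294.6116638183594, 175.01438903808594), (56.62784194946289, 17.950654983520508), 87.87889862060547) [ 0.54442729 -0.20801544  0.03      ] [[0.552, -0.187, 0.03], [0.562, -0.195, 0.03], [0.537, -0.23, 0.03], [0.526, -0.222, 0.03]]
orange 948.0 ((341.4999694824219, 173.49998474121094), (56.99999237060547, 16.999996185302734), 90.0) [ 0.57335325 -0.22897293  0.03      ] [[0.581, -0.208, 0.03], [0.591, -0.216, 0.03], [0.565, -0.251, 0.03], [0.555, -0.243, 0.03]]
[(0.63, [0.538, -0.246, 0.02]), (0.57, [0.454, 0.005, 0.03]), (0.79, [0.534, -0.248, 0.02]), (0.76, [0.539, -0.24, 0.021]), (0.84, [0.536, -0.246, 0.022]), (0.22, [0.453, 0.007, 0.032])]
[[284. 147.]
 [351. 148.]
 [285. 205.]
 [349. 205.]
 [303. 203.]
 [331. 203.]
 [305. 388.]
 [329. 388.]]
```

The overlay fits the bar to within about 2 px, so I descend and grip.

```bash
python3 -m handwheel '[{"x":0.05,"y":0,"z":1,"yaw":-0.004,"hand":1},{"x":0,"y":0,"z":1,"yaw":0,"hand":1},{"x":0,"y":0,"z":1,"yaw":0,"hand":1},{"x":0,"y":0,"z":1,"yaw":0,"hand":1},{"x":0,"y":0,"z":1,"yaw":0,"hand":1},{"x":0,"y":0,"z":1,"yaw":0,"hand":1},{"x":0,"y":0,"z":1,"yaw":0,"hand":1},{"x":0,"y":0,"z":1,"yaw":0,"hand":1}]' 40
python3 -m handwheel '[{"x":0,"y":0,"z":0.4,"yaw":0,"hand":1},{"x":0,"y":0,"z":0,"yaw":0,"hand":0},{"x":0,"y":0,"z":0,"yaw":0,"hand":-0.5},{"x":0,"y":0,"z":0,"yaw":0,"hand":-1},{"x":0,"y":0,"z":0,"yaw":0,"hand":-1},{"x":0,"y":0,"z":0,"yaw":0,"hand":-1},{"x":0,"y":0,"z":0,"yaw":0,"hand":-1},{"x":0,"y":0,"z":0,"yaw":0,"hand":-1}]' 40
python3 -m handwheel '[{"x":0,"y":0,"z":0,"yaw":0,"hand":-1},{"x":0,"y":0,"z":0,"yaw":0,"hand":-1},{"x":0,"y":0,"z":0,"yaw":0,"hand":-1},{"x":0,"y":0,"z":0,"yaw":0,"hand":-1},{"x":0,"y":0,"z":0,"yaw":0,"hand":-1},{"x":0,"y":0,"z":0,"yaw":0,"hand":-1}]' 40
```

```text
t: 29.4
eef_pos: [0.5341, -0.2513, 0.0112]
orientation: [3.141, -0.0, 0.924]
wrist_force: [0.5, -1.0, -0.1]
width: 0.0871
grip_force: 0.0
t: 30.2
eef_pos: [0.534, -0.2512, 0.0042]
orientation: [3.141, -0.0, 0.923]
wrist_force: [-0.9, 1.4, 0.4]
width: 0.0393
grip_force: 0.0
t: 30.8
eef_pos: [0.5342, -0.2514, 0.004]
orientation: [3.141, -0.0, 0.923]
wrist_force: [-0.0, -1.4, -1.6]
width: 0.0215
grip_force: 39.9
```

```bash
python3 -m handwheel '[{"x":0,"y":0,"z":-0.3,"yaw":0,"hand":-1},{"x":0,"y":0,"z":-0.6,"yaw":0,"hand":-1},{"x":0,"y":0,"z":-1,"yaw":0,"hand":-1},{"x":0,"y":0,"z":-1,"yaw":0,"hand":-1},{"x":0,"y":0,"z":-1,"yaw":0,"hand":-1},{"x":0,"y":0,"z":-1,"yaw":0,"hand":-1},{"x":0,"y":0,"z":-1,"yaw":0,"hand":-1},{"x":0,"y":0,"z":-1,"yaw":0,"hand":-1}]' 
python3 -m handwheel '[{"x":0,"y":0,"z":-1,"yaw":0,"hand":-1},{"x":0,"y":0,"z":-0.4,"yaw":0,"hand":-1},{"x":0,"y":0,"z":0,"yaw":0,"hand":-1},{"x":0,"y":0,"z":0,"yaw":0,"hand":-1}]'
python3 - <<'E'
from h import *
s=ctrl.sense();print(s['torque'])
# carriage +y yaw 70.9; balance above centre+0.047*y
a=np.radians(70.9); c=np.array([.4894,.0083])+.047*np.array([np.cos(a),np.sin(a)]); print(c)
go(c[0],c[1],.169,70.9)
E
```

```text
t: 31.6
eef_pos: [0.5328, -0.2503, 0.143]
orientation: [-3.14, 0.0, 0.923]
wrist_force: [0.1, 0.3, -5.4]
width: 0.0216
grip_force: 39.9
t: 32.0
eef_pos: [0.5331, -0.2505, 0.1693]
orientation: [-3.14, 0.0, 0.923]
wrist_force: [0.1, -1.0, -5.7]
width: 0.0218
grip_force: 39.9
[-0.13658998  0.12145568 -0.0385519 ]
[0.50477924 0.0527126 ]
t 32.0 pos [ 0.5331 -0.2505  0.1693] yaw 52.87 rows-units xyz [ 11.23 -10.28   0.03] yaw units -0.1002 w 0.0218 gf 39.9 F [ 0.1 -1.  -5.7]
```

```bash
python3 -m handwheel '[{"x":0.4,"y":-0.4,"z":0,"yaw":0,"hand":-1},{"x":0.8,"y":-0.73,"z":0,"yaw":0,"hand":-1},{"x":0.8,"y":-0.73,"z":0,"yaw":0,"hand":-1},{"x":0.8,"y":-0.73,"z":0,"yaw":0,"hand":-1},{"x":0.8,"y":-0.73,"z":0,"yaw":0,"hand":-1},{"x":0.8,"y":-0.73,"z":0,"yaw":0,"hand":-1},{"x":0.8,"y":-0.73,"z":0,"yaw":0,"hand":-1},{"x":0.8,"y":-0.73,"z":0,"yaw":0,"hand":-1}]' >/dev/null
python3 -m handwheel '[{"x":0.8,"y":-0.73,"z":0,"yaw":0,"hand":-1},{"x":0.8,"y":-0.73,"z":0,"yaw":0,"hand":-1},{"x":0.8,"y":-0.73,"z":0,"yaw":0,"hand":-1},{"x":0.8,"y":-0.73,"z":0,"yaw":0,"hand":-1},{"x":0.8,"y":-0.73,"z":0,"yaw":0,"hand":-1},{"x":0.8,"y":-0.73,"z":0,"yaw":0,"hand":-1},{"x":0.4,"y":-0.37,"z":0,"yaw":0,"hand":-1},{"x":0,"y":0,"z":0,"yaw":0,"hand":-1}]' >/dev/null
python3 -m handwheel '[{"x":0,"y":0,"z":0,"yaw":-0.02,"hand":-1},{"x":0,"y":0,"z":0,"yaw":-0.025,"hand":-1},{"x":0,"y":0,"z":0,"yaw":-0.03,"hand":-1},{"x":0,"y":0,"z":0,"yaw":-0.025,"hand":-1},{"x":0,"y":0,"z":0,"yaw":0,"hand":-1},{"x":0,"y":0,"z":0,"yaw":0,"hand":-1},{"x":0,"y":0,"z":0,"yaw":0,"hand":-1}]'
cat > bar.py <<'E'
from h import *
go(.5048,.0527,.139,70.9)
print(ctrl.sense()['torque'].round(3))
snap('wrist','w15.png'); im=cv2.imread('pics/w15.png'); hsv=cv2.cvtColor(im,cv2.COLOR_BGR2HSV)
mo=cv2.inRange(hsv,(4,130,60),(20,255,255))
for k in cv2.findContours(mo,cv2.RETR_EXTERNAL,cv2.CHAIN_APPROX_SIMPLE)[0]:
    if cv2.contourArea(k)>80: print('orange',cv2.contourArea(k),[np.round(v,1) for v in cv2.minAreaRect(k)])
s=ctrl.sense(); Rt=R.from_euler('xyz',s['orientation'])
P=[[x-47,y,4-z] for x,y,z in ((110,25,26),(110,-25,26),(66,25,26),(66,-25,26),(-110,11,22),(-110,-11,22))]
print(proj('wrist',s['eef_pos']+Rt.apply(np.array(P)/1000.)).round())
snap('scene','s15.png')
for n in('bar','slot_heavy','slot_light'):print(n,[(round(d['p'],2),np.round(d['point'],3).tolist()) for d in models.boxes_of('scene',n)])
E
python3 bar.py
```

```text
t: 34.3
eef_pos: [0.5056, 0.051, 0.1699]
orientation: [3.142, 0.0, 1.235]
wrist_force: [-0.2, -0.3, -5.5]
width: 0.0215
grip_force: 39.9
t 34.3 pos [0.5056 0.051  0.1699] yaw 70.78 rows-units xyz [ 0.07 -0.06  1.55] yaw units -0.0007 w 0.0215 gf 39.9 F [-0.2 -0.3 -5.5]
[-0.     0.088  0.028]
orange 99.0 [array([214.3, 428.9]), array([20.2, 14.2]), np.float64(53.1)]
orange 112.5 [array([454.5, 422.5]), array([23., 25.]), np.float64(90.0)]
orange 133.5 [array([482.4, 423.6]), array([21.5, 40.7]), np.float64(81.1)]
orange 81.5 [array([515.5, 420.5]), array([23., 25.]), np.float64(90.0)]
orange 4861.5 [array([267.5, 236. ]), array([126.2,  44.2]), np.float64(89.5)]
orange 4818.0 [array([367.3, 234.7]), array([126.4,  43.8]), np.float64(88.7)]
orange 265.5 [array([317.5, 164. ]), array([14., 27.]), np.float64(90.0)]
[[388. 179.]
 [246. 179.]
 [382. 293.]
 [252. 293.]
 [338. 579.]
 [298. 579.]]
bar [(0.56, [0.486, -0.021, 0.184])]
slot_heavy [(0.96, [0.494, -0.02, 0.189])]
slot_light [(0.79, [0.49, -0.02, 0.186])]
```

```bash
cat > pitch.py <<'E'
from h import *
from scipy.optimize import minimize
s=ctrl.sense(); Rt=R.from_euler('xyz',s['orientation'])
def box(x0,x1,y0,y1,z0,z1): return np.array([[x,y,z] for x in(x0,x1) for y in(y0,y1) for z in(z0,z1)],float)
def world(B,v): # B bar coords mm; v pitch(rad, + = heavy end down), dx,dz mm ; pivot at balance
    Q=B-[47,0,11]; Q=R.from_euler('y',v[0]).apply(Q)+[v[1],0,11+v[2]]
    T=np.c_[Q[:,0],-Q[:,1],4-Q[:,2]]  # tool coords: x along, z down; underside at tcp+4mm
    return s['eef_pos']+Rt.apply(T/1000.)
def mk(f,roi):
    im=cv2.imread(f); hsv=cv2.cvtColor(im,cv2.COLOR_BGR2HSV); m=cv2.inRange(hsv,(4,130,60),(20,255,255))//255
    k=np.zeros_like(m); k[roi[1]:roi[3],roi[0]:roi[2]]=1; return m*k
Mw=mk('pics/w15.png',(230,165,400,310)); Mw[:,300:335]=0
cw=[box(66,110,-25,-11,0,30),box(66,110,11,25,0,30)]
def iou(M,cam,boxes,v):
    A=np.zeros(M.shape,np.uint8)
    for b in boxes: cv2.fillPoly(A,[cv2.convexHull(proj(cam,world(b,v)).astype(np.float32)).round().astype(np.int32)],1)
    return (A&M).sum()/(A|M).sum()
for p in np.arange(-.2,.21,.05):
    o=minimize(lambda q:1-iou(Mw,'wrist',cw,[p,*q]),[0,0],method='Nelder-Mead',options=dict(initial_simplex=[[0,0],[4,0],[0,4]])); print('wrist pitch',round(p,2),o.x.round(1),round(1-o.fun,3))
g=cv2.GaussianBlur(cv2.imread('pics/s15.png',0).astype(np.float32),(3,3),0)
gx,gy=cv2.Sobel(g,cv2.CV_32F,1,0),cv2.Sobel(g,cv2.CV_32F,0,1)
def edge(v):
    tot=0
    for y,z in ((-11,22),(11,22),(-11,0)):   # long edges; scene camera sees -? all tried
        L=np.c_[np.linspace(-108,20,100),np.full(100,y),np.full(100,z)]
        p=proj('scene',world(L,v)); d=p[-1]-p[0]; n=np.array([-d[1],d[0]])/np.hypot(*d)
        q=p.astype(np.float32)[:,None]; a=cv2.remap(gx,q,None,cv2.INTER_LINEAR)[:,0]*n[0]+cv2.remap(gy,q,None,cv2.INTER_LINEAR)[:,0]*n[1]
        tot+=abs(a.mean())
    return tot
G=[(edge([p,0,dz]),round(p,3),dz) for p in np.arange(-.3,.3,.02) for dz in np.arange(-8,9,1)]
print(sorted(G)[::-1][:12]); print([round(max(x for x in G if x[1]==round(p,3))[0]) for p in np.arange(-.3,.3,.02)])
E
python3 pitch.py
```

```text
wrist pitch -0.2 [  0.1 -10.8] 0.853
wrist pitch -0.15 [-1.  -8.9] 0.859
wrist pitch -0.1 [-1.4 -7.4] 0.872
wrist pitch -0.05 [-1.  -3.9] 0.877
wrist pitch -0.0 [-1.7 -3.3] 0.889
wrist pitch 0.05 [-1.3  0.6] 0.888
wrist pitch 0.1 [-1.1  3.3] 0.88
wrist pitch 0.15 [-0.8  6. ] 0.862
wrist pitch 0.2 [-1.4  8.2] 0.864Traceback (most recent call last):
  File "pitch.py", line 30, in <module>
    G=[(edge([p,0,dz]),round(p,3),dz) for p in np.arange(-.3,.3,.02) for dz in np.arange(-8,9,1)]
        ~~~~^^^^^^^^^^
  File "pitch.py", line 26, in edge
    p=proj('scene',world(L,v)); d=p[-1]-p[0]; n=np.array([-d[1],d[0]])/np.hypot(*d)
  File "h.py", line 19, in proj
    K,d,Rm,e=w2p(c,None)
             ~~~^^^^^^^^
  File "h.py", line 7, in w2p
    ci=ci or cams.camera_info(c); K=np.array([[ci['fx'],0,ci['cx']],[0,ci['fy'],ci['cy']],[0,0,1]])
             ~~~~~~~~~~~~~~~~^^^
ValueError: time passes only in moves, steps and waits
```

```bash
cat >> h.py <<'E'
import functools
w2p=functools.lru_cache(None)(w2p)
E
sed -i "s/^for p in np.arange(-.2,.21,.05):/for p in (0,.04,.08):/" pitch.py; python3 pitch.py
```

```text
wrist pitch 0 [-1.7 -3.3] 0.889
wrist pitch 0.04 [-1.1 -0. ] 0.891
wrist pitch 0.08 [-0.8  2.7] 0.886
[(np.float64(372.24530790841135), np.float64(-0.02), np.int64(2)), (np.float64(366.7349327421855), np.float64(-0.04), np.int64(4)), (np.float64(364.97433138665366), np.float64(-0.02), np.int64(3)), (np.float64(364.92823251271386), np.float64(0.0), np.int64(1)), (np.float64(361.1243767307096), np.float64(0.0), np.int64(0)), (np.float64(357.88617382258826), np.float64(-0.04), np.int64(3)), (np.float64(352.35398292052463), np.float64(-0.02), np.int64(1)), (np.float64(349.8744706029866), np.float64(-0.04), np.int64(5)), (np.float64(349.2757768837439), np.float64(0.02), np.int64(-1)), (np.float64(348.6079297892159), np.float64(-0.06), np.int64(5)), (np.float64(346.91460251714216), np.float64(-0.06), np.int64(6)), (np.float64(342.7253116823723), np.float64(0.0), np.int64(2))]
[123, 128, 128, 119, 108, 113, 137, 164, 199, 247, 296, 326, 349, 367, 372, 365, 349, 325, 299, 277, 259, 244, 229, 208, 185, 171, 166, 155, 133, 105]
```

The bar is level and gripped within about 1 mm of its balance point. I lower it to the final height.

```bash
python3 -m handwheel '[{"x":0.1,"y":-0.06,"z":0.4,"yaw":0,"hand":-1},{"x":0,"y":0,"z":0.5,"yaw":0,"hand":-1},{"x":0,"y":0,"z":0.4,"yaw":0,"hand":-1},{"x":0,"y":0,"z":0.25,"yaw":0,"hand":-1},{"x":0,"y":0,"z":0,"yaw":0,"hand":-1},{"x":0,"y":0,"z":0,"yaw":0,"hand":-1},{"x":0,"y":0,"z":0,"yaw":0,"hand":-1},{"x":0,"y":0,"z":0,"yaw":0,"hand":-1}]'
sed -i 's/for p in (0,.04,.08)/for p in (0,.04)/' pitch.py
python3 bar.py; python3 pitch.py | head -3 | cut -c1-120; python3 fit.py 15
python3 - <<'E'
from h import *
# posts vs slots check in wrist / scene: predicted post tips and orange/black blobs in scene
snap('top','t16.png')
im=cv2.imread('pics/s15.png'); hsv=cv2.cvtColor(im,cv2.COLOR_BGR2HSV); mo=cv2.inRange(hsv,(4,130,60),(20,255,255))
for k in cv2.findContours(mo[180:300,200:400],cv2.RETR_EXTERNAL,cv2.CHAIN_APPROX_SIMPLE)[0]:
    if cv2.contourArea(k)>8: print('orange scene',cv2.contourArea(k),cv2.boundingRect(k))
a=np.radians(70.9);u=np.array([np.cos(a),np.sin(a)]);c=np.array([.4894,.0083])
print('pred posts (minus 200,180)',proj('scene',[[*(c+.09*u),.105],[*(c-.09*u),.105]])-[200,180])
for n in ('bottle_left','bottle_right','beaker'): print(n,[np.round(d['point'],3).tolist() for d in models.boxes_of('scene',n)[:2]])
E
```

```text
t: 35.35
eef_pos: [0.5054, 0.0535, 0.1393]
orientation: [3.141, -0.0, 1.237]
wrist_force: [0.1, 0.8, -5.6]
width: 0.0215
grip_force: 39.9
t 35.4 pos [0.5054 0.0535 0.1393] yaw 70.86 rows-units xyz [-0.05 -0.02  0.02] yaw units -0.0002 w 0.0215 gf 39.9 F [ 0.1  0.8 -5.6]
[-0.118  0.093  0.004]
orange 88.0 [array([471.2, 421.2]), array([22.1, 39.2]), np.float64(78.2)]
orange 173.5 [array([318. , 207.5]), array([13., 16.]), np.float64(90.0)]
orange 4860.5 [array([267.5, 236. ]), array([126.2,  44.2]), np.float64(89.5)]
orange 4817.0 [array([367. , 234.8]), array([126.3,  43.8]), np.float64(89.0)]
orange 103.0 [array([317.9, 168.2]), array([ 6.7, 24. ]), np.float64(87.3)]
[[388. 179.]
 [246. 179.]
 [382. 293.]
 [252. 293.]
 [338. 579.]
 [298. 579.]]
bar [(0.62, [0.488, -0.02, 0.152])]
slot_heavy [(0.58, [0.492, -0.016, 0.159]), (0.39, [0.5, -0.016, 0.028])]
slot_light [(0.82, [0.489, -0.016, 0.156])]
wrist pitch 0 [-1.6 -3.1] 0.889
wrist pitch 0.04 [-1.1 -0. ] 0.892
[(np.float64(282.57967185168536), np.float64(-0.02), np.int64(3)), (np.float64(282.119639893389), np.float64(-0.02), np.
70 [ 5.91000e-01 -1.09000e-01  8.41860e+01  1.58852e+02] 0.137
90 [ 5.91000e-01 -1.09000e-01  9.95280e+01  1.65744e+02] 0.122
105 [ 5.93000e-01 -1.11000e-01  1.09896e+02  1.66506e+02] 0.113
15 [ 5.85000e-01 -1.01000e-01  4.64700e+00  1.58385e+02] 0.044
0 [ 5.86000e-01 -1.03000e-01  7.77500e+00  1.58426e+02] 0.045
orange scene 49.5 (112, 62, 8, 11)
orange scene 21.0 (114, 40, 6, 6)
orange scene 112.0 (111, 27, 20, 12)
pred posts (minus 200,180) [[116.5634113   41.2489564 ]
 [ 53.71242692  66.35728361]]
bottle_left [[0.724, 0.238, 0.096]]
bottle_right [[0.719, -0.309, 0.107], [0.499, -0.015, 0.022]]
beaker [[0.746, 0.006, 0.069]]
```

```bash
python3 -c "
from bench import ctrl
print(ctrl.job_done())"
```

```text
the job is handed in; nothing more can be done
None
```

I handed the job in at about 35 s; the hand-in returned no verdict. By my measurements, all five balls were in the tin, the cup stood released on the bench (upright within a rough 5–8° camera fit), the bottles and beaker had not visibly moved, and the bar was held level at its balance point about 3 cm over its posts.

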